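Weigh the unregistered specimen pots

TASK

Weigh all the specimen pots from the dark foam mat together: slide the scale's small orange switch fully on (towards the green dot), set the empty aluminium tray flat and centred on the scale's pan and let go, then press the blue tare button before any pot goes in. Put every pot into the tray and leave it all standing untouched on the pan for two seconds; only then carry the loaded tray back to the middle of the blue mat and slide the switch fully off again. Do not press tare with pots in the tray, and leave the two jars and the brush beyond the scale where they are.

Things in the scene. Friction and masses are not known exactly. Their poses are not given: they have to be found in the camera images.
- scale: white bench scale, fixed. Origin on the bench under the pan's centre; x away from the console, y to the left seen from the console, z up. Body x -165 to +85, y -120 to +120 mm, top z 40 mm; console is the strip x -165 to -85 mm. Slot in the console: centre x -127, y +35 mm, 36 mm wide (x), 88 mm long (y), floor at z 30 mm; green dot (on) at its +y end, red dot (off) at its -y end
- pan (a point): centre of the top face of the stainless pan, 160 mm (x) by 190 mm (y), 60 mm above the bench; axes as the scale's
- power (a joint): slide switch position in m: 0 = fully off, 0.012 = fully on, moving along the scale's +y; stays where it is left; takes about 2 N. Starts within 2 mm of off.
- power_top (a point): middle of the top of the orange switch nub: 26 mm (scale x, across the slot) by 10 mm (y, along it), 8.5 mm tall, top flush with the console (z 40 mm). At 0 its centre is at scale x -127, y +29 mm. A fingertip in the slot pushes it against its side; the slot leaves 33 mm free on its red side when off, 33 mm on its green side when on
- tare (a joint): tare button travel in m: 0 = up, 0.005 = fully pressed (needs about 4 N); springs back; counts as pressed from 0.0035
- tare_top (a point): centre of the top of the blue tare button (12 mm radius), at scale x -127, y -75, z 58 mm when up: 18 mm above the console, in a black collar of 20 mm radius that ends 6 mm below the button's top; moves down with it
- tray: loose aluminium tray, 170 mm (its x) by 124 mm (y), 0.3 kg; origin at the centre of its underside, z up. Floor 4 mm thick, rim 3 mm thick, 18 mm high. In its middle a black upright grip plate, 60 mm long (x), 12 mm thick (y), top 80 mm above the underside: lift it by that. Two pots fit each side of it, centres at x +-42, y +-33 mm. Starts on the blue mat
- blue_mat: fixed blue mat, 240 mm (x) by 200 mm (y), 4 mm thick, where the tray lives; origin at the centre of its underside on the bench. To the left or the right of the scale.
- foam_mat: fixed dark grey foam mat, 220 mm (x) by 200 mm (y), 4 mm thick, on which the pots stand at the start; origin at the centre of its underside
- pot1: specimen pot: closed clear glass cylinder, 38 mm diameter, 42 mm high, mint-green lid (top 13 mm, same diameter), cream dried sea star inside, about 70 g; origin at its centre (21 mm above its underside), z along its axis towards the lid. Held by the lid, the gripper clears the tray's plate. May be absent (None).
- pot2: specimen pot: closed clear glass cylinder, 38 mm diameter, 42 mm high, mint-green lid (top 13 mm, same diameter), cream dried sea star inside, about 70 g; origin at its centre (21 mm above its underside), z along its axis towards the lid. Held by the lid, the gripper clears the tray's plate. May be absent (None).
- pot3: specimen pot: closed clear glass cylinder, 38 mm diameter, 42 mm high, mint-green lid (top 13 mm, same diameter), cream dried sea star inside, about 70 g; origin at its centre (21 mm above its underside), z along its axis towards the lid. Held by the lid, the gripper clears the tray's plate. May be absent (None).
- pot4: specimen pot: closed clear glass cylinder, 38 mm diameter, 42 mm high, mint-green lid (top 13 mm, same diameter), cream dried sea star inside, about 70 g; origin at its centre (21 mm above its underside), z along its axis towards the lid. Held by the lid, the gripper clears the tray's plate. May be absent (None).
- jar_tall: bystander: amber jar, 68 mm diameter, 130 mm high; origin at the centre of its underside; leave alone
- jar_small: bystander: green jar with white cap, 52 mm diameter, 85 mm high; origin at the centre of its underside; leave alone
- dust_brush: bystander: dusting brush 160 mm long lying beyond the scale; leave alone
Things that resemble listed ones, but are neither listed nor needed, are in the scene too. Leave any pink or purple look-alike of the pot4 alone. What is shaped like the pot1 but yellow is not meant.

How it is judged:
On the way, in this order (a step that is already met when the one before it is completed fails the run):
1. the scale is switched fully on (value of joint power above 0.0095 m), for 0.2 s.
2. the empty tray stands released on the pan, scale on (value of joint power above 0.0095 m and x of tray in the frame of pan between -0.04 and 0.04 m and y of tray in the frame of pan between -0.04 and 0.04 m and z of tray in the frame of pan between -0.004 and 0.006 m and angle between tray's own z axis and vertical below 0.05 rad and contact force between the fingers and tray below 0.1 N and linear speed of tray below 0.02 m/s and horizontal distance between each of pot1, pot2, pot3, pot4 and tray above 0.11 m), for 0.3 s.
3. tare is pressed with the empty tray on the pan, scale on (value of joint power above 0.0095 m and value of joint tare above 0.0035 m and x of tray in the frame of pan between -0.04 and 0.04 m and y of tray in the frame of pan between -0.04 and 0.04 m and z of tray in the frame of pan between -0.004 and 0.006 m and angle between tray's own z axis and vertical below 0.05 rad and horizontal distance between each of pot1, pot2, pot3, pot4 and tray above 0.11 m), for 0.04 s.
4. all pots lie at rest in the tray on the pan, released, scale on, for 1.5 s (value of joint power above 0.0095 m and x of tray in the frame of pan between -0.04 and 0.04 m and y of tray in the frame of pan between -0.04 and 0.04 m and z of tray in the frame of pan between -0.004 and 0.006 m and angle between tray's own z axis and vertical below 0.05 rad and contact force between the fingers and tray below 0.1 N and linear speed of tray below 0.02 m/s and x of pot1 in the frame of tray between -0.082 and 0.082 m and y of pot1 in the frame of tray between -0.06 and 0.06 m and z of pot1 in the frame of tray between 0.015 and 0.042 m and linear speed of each of pot1, pot2, pot3, pot4 below 0.03 m/s and x of pot2 in the frame of tray between -0.082 and 0.082 m and y of pot2 in the frame of tray between -0.06 and 0.06 m and z of pot2 in the frame of tray between 0.015 and 0.042 m and x of pot3 in the frame of tray between -0.082 and 0.082 m and y of pot3 in the frame of tray between -0.06 and 0.06 m and z of pot3 in the frame of tray between 0.015 and 0.042 m and x of pot4 in the frame of tray between -0.082 and 0.082 m and y of pot4 in the frame of tray between -0.06 and 0.06 m and z of pot4 in the frame of tray between 0.015 and 0.042 m and contact force between the fingers and pot1 below 0.1 N and contact force between the fingers and pot2 below 0.1 N and contact force between the fingers and pot3 below 0.1 N and contact force between the fingers and pot4 below 0.1 N), for 1.5 s.
At the end, for the whole second after the job is handed in: The switch is within 2.5 mm of fully off; the tray stands flat and released on the blue mat, its centre within 60 mm of the mat's centre along each side; every pot is at rest inside the tray, down on its floor (value of joint power below 0.0025 m and x of tray in the frame of blue_mat between -0.06 and 0.06 m and y of tray in the frame of blue_mat between -0.06 and 0.06 m and z of tray in the frame of blue_mat between 0 and 0.008 m and angle between tray's own z axis and vertical below 0.05 rad and contact force between the fingers and tray below 0.1 N and linear speed of tray below 0.02 m/s and x of pot1 in the frame of tray between -0.082 and 0.082 m and y of pot1 in the frame of tray between -0.06 and 0.06 m and z of pot1 in the frame of tray between 0.015 and 0.042 m and linear speed of each of pot1, pot2, pot3, pot4 below 0.03 m/s and x of pot2 in the frame of tray between -0.082 and 0.082 m and y of pot2 in the frame of tray between -0.06 and 0.06 m and z of pot2 in the frame of tray between 0.015 and 0.042 m and x of pot3 in the frame of tray between -0.082 and 0.082 m and y of pot3 in the frame of tray between -0.06 and 0.06 m and z of pot3 in the frame of tray between 0.015 and 0.042 m and x of pot4 in the frame of tray between -0.082 and 0.082 m and y of pot4 in the frame of tray between -0.06 and 0.06 m and z of pot4 in the frame of tray between 0.015 and 0.042 m and contact force between the fingers and pot1 below 0.1 N and contact force between the fingers and pot2 below 0.1 N and contact force between the fingers and pot3 below 0.1 N and contact force between the fingers and pot4 below 0.1 N); the robot touches nothing.
It fails at once if tare pressed while a pot is in the tray (value of joint tare above 0.0035 m and distance between any of pot1, pot2, pot3, pot4 and tray below 0.09 m).
It fails at once if a bystander jar or the brush is pushed away (distance of any of jar_tall, jar_small, dust_brush from where it was at the start of the episode above 0.03 m).
Of pot1, pot2, pot3, pot4 only 2 to 4 are there at a start; the rules pass over those that are not, and their reading is None.
At some moment in a run one of pot1, pot2, pot3, pot4 may be knocked a few centimetres aside while the robot is not near it.
Once in a run the grip may slacken for a moment while it holds something.
It also fails if it takes over 210 s, if anything falls off the work surface, if the arm or the gripper's body presses on something with over 40 N, if the wrist force passes 120 N, or if a joint passes its speed limit or range.

ROBOT

A 7-joint arm with a two-finger parallel gripper is mounted at the origin on the work surface. World frame = base frame: x ahead of the robot, y to its left, z up, the work surface at z = 0. Lengths are in m, angles in rad, forces in N, time in s.
With the tool pointing down it reaches from about 0.4 to 0.85 m from the base axis. Payload 4.5 kg.
Tool frame: the origin (TCP) lies at the very end of the fingers, on their centre line; the grasp point (between the pads) lies 19 mm behind it; z points along the fingers, x is the direction in which the jaws open and shut, and the axes are right-handed (so a half turn about z gives the same grasp; the last joint's range is limited). The gripper opens to 88 mm and grips with 3 to 60 N. Pads are 18 mm wide; open, the fingers measure 123 mm over their backs; the gripper's body (75 mm by 187 mm) begins 45 mm behind the grasp point.
Start: joints at [1.251, 0.689, -0.195, 1.565, 0.157, 0.902, -0.215], TCP at [0.217, -0.586, 0.239] pointing down, gripper open.
Joint ranges: [-3.01, 3.01], [-0.46, 2.08], [-1.47, 1.51], [0.13, 2.56], [-1, 4.14], [0.04, 2.09], [-2.66, 2.66]. Speed limits (rad/s): [2.57, 2.57, 3.14, 3.14, 3.14, 3.14, 3.14].

INTERFACE

Orientations are given as a unit quaternion [x, y, z, w].
In Python, from plant import * gives the robot as it stands.
- The arm moves only by the tool apply_moves, never from a script. Its argument "series" is a list of rows, each an object of numbers: "x", "y", "z": the shift along the tool's x, y, z in units of 80 cm (1.0 is 80 cm); "wx", "wy", "wz": the turn, a rotation vector about the tool's x, y, z in units of pi rad (1.0 is pi rad); "fingers": the opening, from -1 (shut) to 1 (fully open), so that 0 is half open. In form: [{"x": .., "y": .., "z": .., "wx": .., "wy": .., "wz": .., "fingers": ..}, ...]. A call has 1 to 8 rows; each row shifts and turns the pose as measured when the row begins, along the tool's axes as they then stand; what a row does not reach is not made up. A row lasts 1/8 s, in which the tool goes at most 62.5 mm and 10.7 degrees, less where a joint would pass 70% of its speed; a pose out of reach is approached as far as the arm can. A call with a number of a shift or a turn outside -1 to 1 is refused whole. A call with a gripper value outside its range is refused whole. The fingers move at their own pace and stop on an object; "force" is the grip in N (left out, the last holds). Time passes only in rows, so rows that do not move let the fingers close. It gives the time, the measured TCP pose, the force and the opening at its end, in the units of the state.
- get_state(): the state, without advancing time (a new reading comes with each control period).
- snapshot(name): name is "scene" or "top" or "wrist"; returns (picture, depth): 420x560x3 uint8, red, green, blue; 420x560 float32, m along the optical axis (not along the pixel's ray), 0 where there is no reading.
- camera_model(name): a dict with "camera_matrix" (3x3 intrinsics, pixels), "dist_coeffs" ([k1, k2, p1, p2, k3] as OpenCV has them; the pictures are not rectified), "world_from_camera" (4x4, takes a point from camera to world coordinates). Camera axes: x right, y up, looking along -z (the intrinsics and any distortion apply to the point x, -y, -z); pixel columns grow to the right and rows downward; lengths in m; the calibration is good to about 2 mm. A picture is of the moment at which its call begins: read the wrist's pose just before it. camera_model takes no time and is no camera call; for the wrist camera it gives the pose at the moment of the call.
- finish_job(): hands the job in, once; it reports no verdict.
The state is a dict: "clock": time; "q": joint angles; "qd": joint speeds; "joint_torque": joint torques, N m; "tool_pos": TCP position; "eef_rot": TCP orientation; "contact_force": force on the tool from outside, world axes, zero at the start; "moment": the same for the moment, N m; "opening": opening from 0.0 (shut) to 1.0 (fully open).
Only numpy, scipy, OpenCV 4.12 (cv2) and the standard library are available. Lean on these libraries where they do the work, as an engineer would, in place of code of your own. Each camera call takes 0.05 s, during which the arm holds its last target. There are 200 camera calls.

## Working session

There is one attempt and no reset: what is moved stays moved. The work goes in short steps, Python scripts to look and compute and a tool call to move; the robot and the scene stay as the last step left them, time stands still between calls to the robot, and variables do not carry over. Pictures are saved under pics/ and viewed, about 12 in all and at most 16, crops included, and the job is handed in when it is done.

Besides the shell and the picture viewer there is one more tool, called after "Emit:" by a JSON object that holds its "fn" and its "kwargs". apply_moves: Moves the arm, as the interface text tells. Its arguments: {"type":"object","properties":{"series":{"type":"array","items":{"type":"object","properties":{"x":{"type":"number"},"y":{"type":"number"},"z":{"type":"number"},"wx":{"type":"number"},"wy":{"type":"number"},"wz":{"type":"number"},"fingers":{"type":"number"}}}},"force":{"type":"number"}},"required":["series"]}

```bash
mkdir -p pics; ls; python3 - <<'E'
from plant import *
import cv2
s=get_state();print({k:np.round(v,3) if 0 else v for k,v in s.items()}) if 0 else print(s)
for n in("top","scene"):
    p,d=snapshot(n);cv2.imwrite(f"pics/{n}0.png",p[:,:,::-1]);m=camera_model(n);print(n,m)
E
```

```text
pics
{'clock': 0.0, 'q': array([ 1.25084267,  0.68999307, -0.19450825,  1.56637037,  0.15732947,
        0.90248237, -0.21510611]), 'qd': array([-0.00034027, -0.00045309, -0.00178393,  0.00057085,  0.00019693,
        0.00069582, -0.00125627]), 'joint_torque': array([-1.07797946e-04, -5.27561545e+01, -1.26670361e+00, -1.53430384e+01,
       -5.24932158e-02,  6.56195145e-03,  1.89001507e-04]), 'tool_pos': array([ 0.21623424, -0.58571704,  0.2378972 ]), 'eef_rot': array([ 8.20521111e-01, -5.71615467e-01, -8.05222946e-04, -4.63860514e-04]), 'contact_force': array([-0.67223208,  0.11239798, -0.52435376]), 'moment': array([ 0.02620719,  0.0058302 , -0.0179377 ]), 'opening': 1.0010887557904118}
top {'camera_matrix': array([[525.24987556,   0.        , 282.92342673],
       [  0.        , 525.24987556, 211.87606998],
       [  0.        ,   0.        ,   1.        ]]), 'dist_coeffs': array([-0.06153131,  0.        ,  0.        ,  0.        ,  0.        ]), 'world_from_camera': array([[-0.0069219 ,  0.98093865, -0.19419437,  0.33033705],
       [-0.99979532, -0.00309695,  0.01999322, -0.04365301],
       [ 0.01901071,  0.19429301,  0.98075931,  1.30735809],
       [ 0.        ,  0.        ,  0.        ,  1.        ]])}
scene {'camera_matrix': array([[404.08775444,   0.        , 274.60472336],
       [  0.        , 404.08775444, 210.1723737 ],
       [  0.        ,   0.        ,   1.        ]]), 'dist_coeffs': array([0.02943214, 0.        , 0.        , 0.        , 0.        ]), 'world_from_camera': array([[-0.6301485 , -0.54986827,  0.54823148,  1.13109519],
       [ 0.77646247, -0.44228502,  0.44887638,  0.40755868],
       [-0.00434831,  0.70853994,  0.70565732,  0.7732384 ],
       [ 0.        ,  0.        ,  0.        ,  1.        ]])}
```

View pics/top0.png

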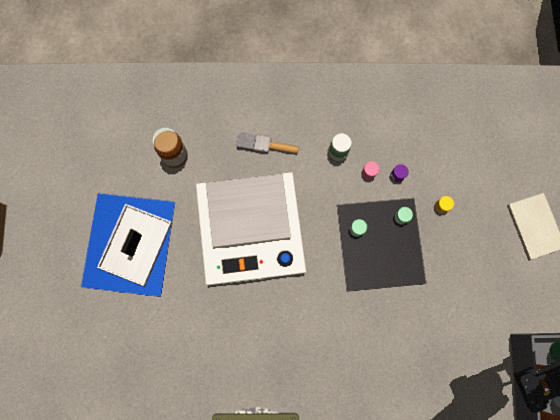

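View pics/scene0.png

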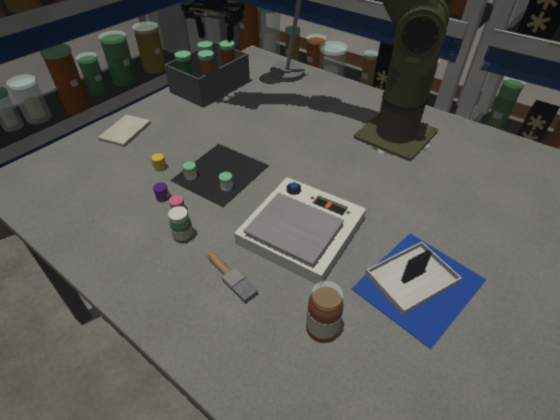

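Top view: mint pots are at (359,228) and (404,216) on the dark mat. Look-alikes are pink (371,170), purple (400,172) and yellow (446,204), all off the mat. The tray is on the blue mat at (133,244), the switch at (241,264) and tare at (285,258). I choose the two mint ones, and I'll check the pale ring at (163,137) behind the amber jar in a crop.

```bash
cat > h.py <<'E'
from plant import *
import numpy as np, cv2
from scipy.spatial.transform import Rotation as R
def ray(n,uv,z,m=None):
    m=m or camera_model(n); T=m["world_from_camera"]
    u=cv2.undistortPoints(np.float64(uv).reshape(-1,1,2),m["camera_matrix"],m["dist_coeffs"]).reshape(-1,2)
    d=np.c_[u[:,0],-u[:,1],-np.ones(len(u))]@T[:3,:3].T; o=T[:3,3]
    return (o+d*((z-o[2])/d[:,2])[:,None])
def blobs(p,lo,hi,amin=30):
    hsv=cv2.cvtColor(p,cv2.COLOR_RGB2HSV); m=cv2.inRange(hsv,np.array(lo),np.array(hi))
    c,_=cv2.findContours(m,cv2.RETR_EXTERNAL,cv2.CHAIN_APPROX_NONE)
    return sorted([k for k in c if cv2.contourArea(k)>=amin],key=cv2.contourArea,reverse=True)
def cen(c):
    M=cv2.moments(c); return [M["m10"]/M["m00"],M["m01"]/M["m00"]]
def box(n,c,z,m=None):
    "min-area rectangle of a contour on plane z: centre, size, angle(deg)"
    P=ray(n,c.reshape(-1,2),z,m)[:,:2]
    r=cv2.minAreaRect(P.astype(np.float32)*1000); return np.round(r[0],1),np.round(r[1],1),round(r[2],1)
def st():
    s=get_state(); print("t",round(s["clock"],2),"pos",np.round(s["tool_pos"]*1000,1),"yaw",np.round(yaw(s),2),"F",np.round(s["contact_force"],1),"open",round(s["opening"]*88,1)); return s
def yaw(s):
    x=R.from_quat(s["eef_rot"]).as_matrix()[:,0]; return np.degrees(np.arctan2(x[1],x[0]))
def plan(s,target,yawdeg=None,frac=None):
    "shift to target (world m) and turn about tool z (in move units); tool kept pointing down"
    M=R.from_quat(s["eef_rot"]).as_matrix()
    v=M.T@(np.array(target)-s["tool_pos"])/0.8
    out="xyz %s (len %.0f mm)"%(np.round(v,4),np.linalg.norm(v)*800)
    if yawdeg is not None:
        c=np.cos(np.radians(yawdeg)); q=np.sin(np.radians(yawdeg))
        D=np.c_[[c,q,0],[q,-c,0],[0,0,-1]]
        w=R.from_matrix(M.T@D).as_rotvec()/np.pi; out+=" w %s (%.1f deg)"%(np.round(w,4),np.linalg.norm(w)*180)
    print(out)
E
python3 - <<'E'
from h import *
p=cv2.imread("pics/top0.png")[:,:,::-1].copy()
n="top"
for name,lo,hi,z,a in(("mint",(60,40,90),(90,160,255),.046,30),("orange",(5,150,150),(18,255,255),.04,10),("blue",(105,120,60),(125,255,255),.004,100),("plate",(0,0,0),(180,255,45),.084,60)):
    for c in blobs(p,lo,hi,a)[:6]: print(name,np.round(cen(c)),cv2.contourArea(c),np.round(ray(n,[cen(c)],z)[0,:2]*1000,1),box(n,c,z))
# blue button at z .058
for c in blobs(p,(105,120,60),(125,255,255),40):
    if cv2.contourArea(c)<400: print("tare",cen(c),ray(n,[cen(c)],.058)*1000)
for nm,z in(("scale",.04),("tray",.022)):
    for c in blobs(p,(0,0,185),(180,40,255),800)[:4]: print(nm,np.round(cen(c)),cv2.contourArea(c),box(n,c,z))
q=cv2.imread("pics/scene0.png")
a=cv2.resize(cv2.imread("pics/top0.png")[110:290,320:470],None,fx=2.6,fy=2.6,interpolation=2)
b=cv2.resize(cv2.imread("pics/top0.png")[115:180,130:210],None,fx=4,fy=4,interpolation=2)
c=cv2.resize(q[270:345,285:365],None,fx=4,fy=4,interpolation=2)
o=np.zeros((600,800,3),np.uint8);o[:a.shape[0],:a.shape[1]]=a;o[:b.shape[0],400:720]=b;o[280:580,400:720]=c
cv2.imwrite("pics/crop1.png",o)
E
```

```text
mint [359. 227.] 183.5 [ 543.  -254.8] (array([ 543.1, -255.1]), array([39.4, 37.2]), 89.7)
mint [405. 214.] 171.5 [ 573.5 -370.1] (array([ 572.7, -370.4]), array([34.9, 38.2]), 87.2)
orange [241. 264.] 39.5 [453.6  31.5] (array([453.5,  31.3]), array([24.3, 12. ]), 0.5)
blue [122. 245.] 3614.5 [506.4 333. ] (array([508.8, 317.9]), array([199.6, 239.3]), 83.3)
plate [533. 377.] 2887.5 [ 183.1 -642.3] (array([ 182.9, -647. ]), array([116. , 189.7]), 85.5)
plate [556.  20.] 259.5 [1092.4 -800.2] (array([1076.2, -795. ]), array([ 22.4, 156.5]), 82.2)
plate [131. 243.] 255.0 [500.  288.5] (array([499.9, 288.7]), array([29.3, 58. ]), 70.5)
plate [230. 265.] 157.0 [446.2  54.6] (array([446.4,  54.1]), array([28.3, 36.7]), 6.2)
plate [285. 258.] 140.5 [462.  -71.7] (array([461.6, -71.5]), array([30.4, 30.4]), 89.7)
tare [284.93681917211325, 257.5729847494553] [[466.57692817 -73.15610202  58.        ]]
scale [250. 228.] 9884.5 (array([544. ,  11.9]), array([253. , 243.9]), 6.9)
scale [135. 245.] 3108.5 (array([503.6, 294. ]), array([122.7, 168.4]), 68.5)
tray [250. 228.] 9884.5 (array([547. ,  12.7]), array([256.6, 247.4]), 6.9)
tray [135. 245.] 3108.5 (array([506.1, 298.8]), array([124.4, 170.8]), 68.5)
```

View pics/crop1.png

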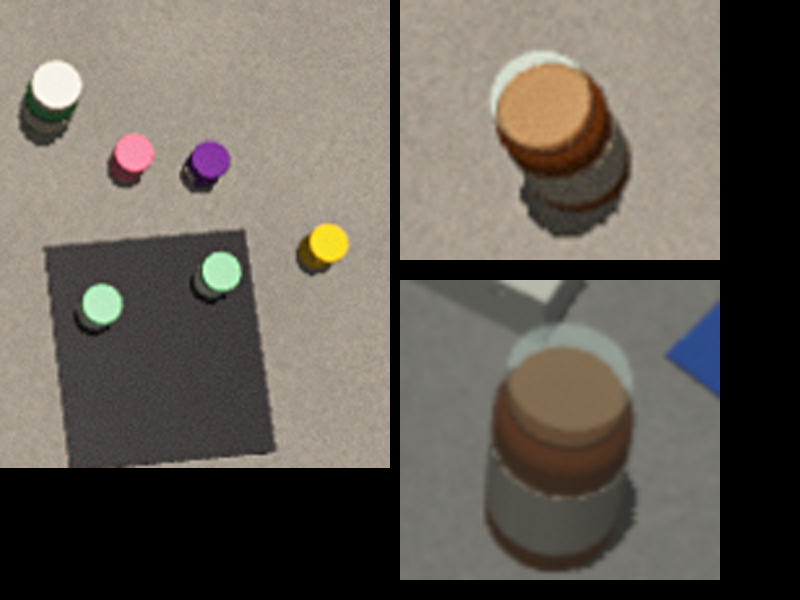

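The crop shows two mint pots on the mat. Pink, purple and yellow are elsewhere, and the ring is just the amber jar's own glass top. Scale pose: origin about (583.5, 16.7) mm, yaw about 7°. Tray centre (506, 299), with its x axis at -21.5°. Next I go above the switch.

```bash
python3 - <<'E'
import re
t=open("h.py").read()
i=t.index("def plan")
t=t[:i]+'''def plan(s,target,yawdeg=None):
    "turn about the tool first, then shift, both in move units; the shift is in the turned frame"
    M=R.from_quat(s["eef_rot"]).as_matrix(); D=M
    if yawdeg is not None:
        c,q=np.cos(np.radians(yawdeg)),np.sin(np.radians(yawdeg)); D=np.c_[[c,q,0],[q,-c,0],[0,0,-1]]
        w=R.from_matrix(M.T@D).as_rotvec()/np.pi; print("turn",np.round(w,4),"%.1f rows"%(np.linalg.norm(w)*180/10.7))
    v=D.T@(np.array(target)-s["tool_pos"])/0.8; print("shift",np.round(v,4),"%.1f rows"%(np.linalg.norm(v)*800/62.5))
A=np.radians(7.0); O=np.array([.5835,.0167])
def sc(x,y): "scale mm -> world m"; return O+np.array([np.cos(A)*x-np.sin(A)*y,np.sin(A)*x+np.cos(A)*y])/1000
'''
open("h.py","w").write(t)
E
python3 - <<'E'
from h import *
s=st(); plan(s,[*sc(-127,30.5),.12],-83)
E
```

```text
t 0.1 pos [ 216.3 -585.8  238. ] yaw -69.72 F [ 0.3 -0.2  0.3] open 87.9
turn [0.0001 0.0005 0.0738] 1.2 rows
shift [-0.7297 -0.3886  0.1475] 10.7 rows
```

Emit:
{"fn": "apply_moves", "kwargs": {"series": [{"wz": 0.037, "fingers": -0.54}, {"wz": 0.037, "fingers": -0.54}, {"x": -0.066, "y": -0.035, "fingers": -0.54}, {"x": -0.066, "y": -0.035, "fingers": -0.54}, {"x": -0.066, "y": -0.035, "fingers": -0.54}, {"x": -0.066, "y": -0.035, "fingers": -0.54}, {"x": -0.066, "y": -0.035, "fingers": -0.54}, {"x": -0.066, "y": -0.035, "fingers": -0.54}]}}

```text
schema error: expected keys x, y, z, wx, wy, wz, fingers
```

Emit:
{"fn": "apply_moves", "kwargs": {"series": [{"x": -0.066, "y": -0.035, "fingers": -0.54}, {"x": -0.066, "y": -0.035, "z": 0.02, "fingers": -0.54}, {"x": -0.066, "y": -0.035, "z": 0.02, "fingers": -0.54}, {"x": -0.066, "y": -0.035, "z": 0.02, "fingers": -0.54}, {"fingers": -0.54}]}}

```text
schema error: expected keys x, y, z, wx, wy, wz, fingers
```

```bash
python3 - <<'E'
from h import *
s=st(); plan(s,[*sc(-127,30.5),.12],-83)
p,d=snapshot("wrist"); m=camera_model("wrist"); cv2.imwrite("pics/w1.png",p[:,:,::-1])
for c in blobs(p,(5,150,120),(18,255,255),30)[:3]: print("orange",cen(c),cv2.contourArea(c),np.round(ray("wrist",[cen(c)],.04,m)*1000,1),box("wrist",c,.04,m))
for c in blobs(p,(105,120,60),(125,255,255),40)[:3]: print("blue",cen(c),cv2.contourArea(c),np.round(ray("wrist",[cen(c)],.058,m)*1000,1))
E
```

```text
t 0.1 pos [ 216.3 -585.8  238. ] yaw -69.72 F [ 0.3 -0.2  0.3] open 87.9
turn [0.0001 0.0005 0.0738] 1.2 rows
shift [-0.7297 -0.3886  0.1475] 10.7 rows
```

View pics/w1.png

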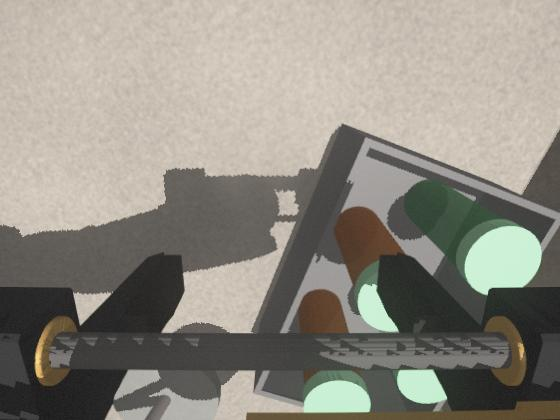

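The wrist picture shows the background bin of jars near the start pose, so the move never ran: rows need all seven keys. Repeating with full rows.

Emit:
{"fn": "apply_moves", "kwargs": {"series": [{"x": 0, "y": 0, "z": 0, "wx": 0, "wy": 0, "wz": 0.037, "fingers": -0.54}, {"x": 0, "y": 0, "z": 0, "wx": 0, "wy": 0, "wz": 0.037, "fingers": -0.54}, {"x": -0.066, "y": -0.035, "z": 0, "wx": 0, "wy": 0, "wz": 0, "fingers": -0.54}, {"x": -0.066, "y": -0.035, "z": 0, "wx": 0, "wy": 0, "wz": 0, "fingers": -0.54}, {"x": -0.066, "y": -0.035, "z": 0, "wx": 0, "wy": 0, "wz": 0, "fingers": -0.54}, {"x": -0.066, "y": -0.035, "z": 0, "wx": 0, "wy": 0, "wz": 0, "fingers": -0.54}, {"x": -0.066, "y": -0.035, "z": 0, "wx": 0, "wy": 0, "wz": 0, "fingers": -0.54}, {"x": -0.066, "y": -0.035, "z": 0, "wx": 0, "wy": 0, "wz": 0, "fingers": -0.54}]}}

```text
clock: 1.15
tool_pos: [0.3497, -0.2471, 0.2361]
eef_rot: [0.743, -0.67, 0.0, -0.0]
contact_force: [0.6, -0.7, -0.1]
opening: 0.23
```

```bash
python3 - <<'E'
from h import *
s=st(); plan(s,[*sc(-127,30.5),.12],-83)
E
```

```text
t 1.15 pos [ 349.7 -247.1  236.1] yaw -84.07 F [ 0.6 -0.7 -0.1] open 20.2
turn [-0.0001  0.     -0.0059] 0.1 rows
shift [-0.3298 -0.1714  0.1452] 5.1 rows
```

Emit:
{"fn": "apply_moves", "kwargs": {"series": [{"x": -0.066, "y": -0.034, "z": 0.02, "wx": 0, "wy": 0, "wz": -0.006, "fingers": -0.54}, {"x": -0.066, "y": -0.034, "z": 0.02, "wx": 0, "wy": 0, "wz": 0, "fingers": -0.54}, {"x": -0.066, "y": -0.034, "z": 0.02, "wx": 0, "wy": 0, "wz": 0, "fingers": -0.54}, {"x": -0.066, "y": -0.034, "z": 0.02, "wx": 0, "wy": 0, "wz": 0, "fingers": -0.54}, {"x": -0.055, "y": -0.03, "z": 0.02, "wx": 0, "wy": 0, "wz": 0, "fingers": -0.54}, {"x": 0, "y": 0, "z": 0.02, "wx": 0, "wy": 0, "wz": 0, "fingers": -0.54}, {"x": 0, "y": 0, "z": 0, "wx": 0, "wy": 0, "wz": 0, "fingers": -0.54}]}}

```text
clock: 2.02
tool_pos: [0.4566, 0.0339, 0.1385]
eef_rot: [0.753, -0.658, 0.002, -0.003]
contact_force: [0.7, -0.9, -0.4]
opening: 0.231
```

```bash
python3 - <<'E'
from h import *
s=st(); plan(s,[*sc(-127,30.5),.12],-83)
p,d=snapshot("wrist"); m=camera_model("wrist"); cv2.imwrite("pics/w1.png",p[:,:,::-1])
for c in blobs(p,(5,150,120),(18,255,255),30)[:3]: print("orange",cen(c),cv2.contourArea(c),np.round(ray("wrist",[cen(c)],.04,m)*1000,1),box("wrist",c,.04,m))
for c in blobs(p,(105,120,60),(125,255,255),40)[:3]: print("blue",cen(c),cv2.contourArea(c),np.round(ray("wrist",[cen(c)],.058,m)*1000,1))
E
```

```text
t 2.02 pos [456.6  33.9 138.5] yaw -82.36 F [ 0.7 -0.9 -0.4] open 20.4
turn [-0.0023  0.      0.0036] 0.1 rows
shift [0.0025 0.004  0.0232] 0.3 rows
blue [25.367275344067643, 166.1731282420317] 5558.5 [[468.1 203.   58. ]]
blue [439.6365946632783, 220.14570097416347] 787.0 [[468.  -71.7  58. ]]
blue [41.17472598323662, 5.438426821405544] 258.5 [[564.8 187.8  58. ]]
```

View pics/w1.png

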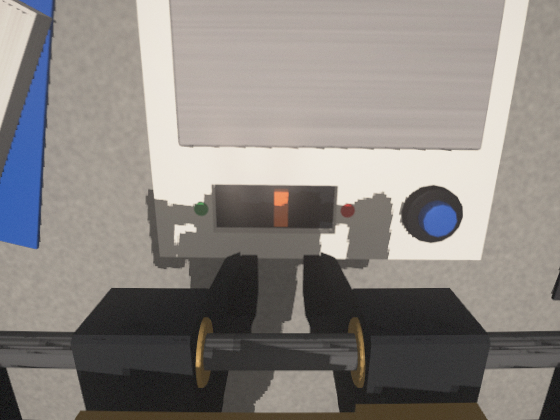

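The wrist view shows the nub at (281,208) in the slot (215–336 × 185–230), with green dot left and red right. I'll measure these exactly on z=0.04.

```bash
python3 - <<'E'
from h import *
m=camera_model("wrist"); s=get_state()
P=ray("wrist",[[281.3,209],[215.5,185],[335.5,185],[336,229.5],[216,229.5]],.04,m)[:,:2]
print(np.round(P*1000,1)); print("slot centre",P[1:].mean(0)*1000,"expected",sc(-127,35)*1000)
print("nub y in scale",[((p-O)@np.array([[np.cos(A),-np.sin(A)],[np.sin(A),np.cos(A)]])*1000).round(1) for p in P])
plan(s,[*sc(-127,30.5),.1],-83)
E
```

```text
[[455.7  33.8]
 [467.   81.9]
 [478.3  -1.3]
 [445.5  -7.7]
 [433.7  78.8]]
slot centre [456.11738312  37.91619915] expected [453.18121172  35.96170869]
nub y in scale [array([-124.8,   32.6]), array([-107.7,   78.9]), array([-106.6,   -5.1]), array([-140. ,   -7.4]), array([-141.1,   79.9])]
turn [-0.0029  0.0002  0.0035] 0.1 rows
shift [0.0027 0.0048 0.0489] 0.6 rows
```

Emit:
{"fn": "apply_moves", "kwargs": {"series": [{"x": 0.001, "y": 0.002, "z": 0.03, "wx": -0.0025, "wy": 0, "wz": 0.003, "fingers": -0.54}, {"x": 0, "y": 0, "z": 0.03, "wx": 0, "wy": 0, "wz": 0, "fingers": -0.54}, {"x": 0, "y": 0, "z": 0.02, "wx": 0, "wy": 0, "wz": 0, "fingers": -0.54}, {"x": 0, "y": 0, "z": 0, "wx": 0, "wy": 0, "wz": 0, "fingers": -0.54}, {"x": 0, "y": 0, "z": 0, "wx": 0, "wy": 0, "wz": 0, "fingers": -0.54}]}}

```text
clock: 2.7
tool_pos: [0.4588, 0.0292, 0.0777]
eef_rot: [0.747, -0.665, 0.003, -0.003]
contact_force: [0.0, 1.0, 0.9]
opening: 0.232
```

```bash
sed -i 's/O=np.array.*/O=np.array([.585,.018])/' h.py; python3 - <<'E'
from h import *
s=st(); plan(s,[*sc(-127,30.5),.034],-83)
E
```

```text
t 2.7 pos [458.8  29.2  77.7] yaw -83.39 F [0.  1.  0.9] open 20.4
turn [-0.0026 -0.0001 -0.0022] 0.1 rows
shift [-0.005   0.0039  0.0546] 0.7 rows
```

Emit:
{"fn": "apply_moves", "kwargs": {"series": [{"x": -0.004, "y": 0.004, "z": 0.02, "wx": -0.0025, "wy": 0, "wz": 0, "fingers": -0.54}, {"x": 0, "y": 0, "z": 0.01, "wx": 0, "wy": 0, "wz": 0, "fingers": -0.54}, {"x": 0, "y": 0, "z": 0, "wx": 0, "wy": 0, "wz": 0, "fingers": -0.54}, {"x": 0, "y": 0, "z": 0, "wx": 0, "wy": 0, "wz": 0, "fingers": -0.54}]}}

```text
clock: 3.2
tool_pos: [0.4559, 0.0321, 0.0532]
eef_rot: [0.747, -0.665, 0.001, -0.001]
contact_force: [-0.2, 0.8, 0.1]
opening: 0.229
```

```bash
python3 - <<'E'
from h import *
for _ in range(2): s=st()
plan(s,[*sc(-127,30.5),.034],-83)
E
```

```text
t 3.2 pos [455.9  32.1  53.2] yaw -83.42 F [-0.2  0.8  0.1] open 20.1
t 3.2 pos [455.9  32.1  53.2] yaw -83.42 F [-0.2  0.8  0.1] open 20.1
turn [-0.0006 -0.0001 -0.0023] 0.0 rows
shift [-0.0009  0.0008  0.024 ] 0.3 rows
```

Emit:
{"fn": "apply_moves", "kwargs": {"series": [{"x": -0.001, "y": 0.001, "z": 0.013, "wx": 0, "wy": 0, "wz": 0, "fingers": -0.54}, {"x": 0, "y": 0, "z": 0.011, "wx": 0, "wy": 0, "wz": 0, "fingers": -0.54}, {"x": 0, "y": 0, "z": 0, "wx": 0, "wy": 0, "wz": 0, "fingers": -0.54}, {"x": 0, "y": 0, "z": 0, "wx": 0, "wy": 0, "wz": 0, "fingers": -0.7}, {"x": 0, "y": 0, "z": 0, "wx": 0, "wy": 0, "wz": 0, "fingers": -0.7}]}}

```text
clock: 3.82
tool_pos: [0.4551, 0.0329, 0.0327]
eef_rot: [0.747, -0.665, 0.001, -0.001]
contact_force: [-0.7, -0.4, -0.6]
opening: 0.148
```

```bash
python3 - <<'E'
from h import *
s=st()
plan(s,[*sc(-127,30.5),.034],-83)
plan(s,[*sc(-127,44),.034],-83)
E
```

```text
t 3.83 pos [455.1  32.9  32.7] yaw -83.42 F [-0.7 -0.4 -0.6] open 13.0
turn [-0.0007 -0.0001 -0.0023] 0.0 rows
shift [ 0.0001 -0.0001 -0.0017] 0.0 rows
turn [-0.0007 -0.0001 -0.0023] 0.0 rows
shift [-0.0168 -0.0001 -0.0017] 0.2 rows
```

Emit:
{"fn": "apply_moves", "kwargs": {"series": [{"x": -0.006, "y": 0, "z": -0.001, "wx": 0, "wy": 0, "wz": 0, "fingers": -0.7}, {"x": -0.006, "y": 0, "z": 0, "wx": 0, "wy": 0, "wz": 0, "fingers": -0.7}, {"x": -0.006, "y": 0, "z": 0, "wx": 0, "wy": 0, "wz": 0, "fingers": -0.7}, {"x": -0.004, "y": 0, "z": 0, "wx": 0, "wy": 0, "wz": 0, "fingers": -0.7}, {"x": -0.003, "y": 0, "z": 0, "wx": 0, "wy": 0, "wz": 0, "fingers": -0.7}]}}

```text
clock: 4.45
tool_pos: [0.4537, 0.0455, 0.0338]
eef_rot: [0.743, -0.669, 0.005, 0.003]
contact_force: [1.4, -7.1, -2.8]
opening: 0.15
```

```bash
python3 - <<'E'
from h import *
s=st()
plan(s,[*sc(-127,44),.034],-83)
E
```

```text
t 4.45 pos [453.7  45.5  33.8] yaw -84.03 F [ 1.4 -7.1 -2.8] open 13.2
turn [-0.0007 -0.0036 -0.0057] 0.1 rows
shift [-0.0009 -0.     -0.0003] 0.0 rows
```

Emit:
{"fn": "apply_moves", "kwargs": {"series": [{"x": -0.002, "y": 0, "z": 0, "wx": 0, "wy": 0, "wz": 0, "fingers": -0.7}, {"x": 0.001, "y": 0, "z": 0, "wx": 0, "wy": 0.003, "wz": 0.003, "fingers": -0.6}, {"x": 0, "y": 0, "z": 0, "wx": 0, "wy": 0, "wz": 0, "fingers": -0.6}, {"x": 0, "y": 0, "z": -0.03, "wx": 0, "wy": 0, "wz": 0, "fingers": -0.6}, {"x": 0, "y": 0, "z": -0.05, "wx": 0, "wy": 0, "wz": 0, "fingers": -0.6}, {"x": 0, "y": 0, "z": -0.06, "wx": 0, "wy": 0, "wz": 0, "fingers": -0.6}, {"x": 0, "y": 0, "z": 0, "wx": 0, "wy": 0, "wz": 0, "fingers": -0.6}]}}

```text
clock: 5.32
tool_pos: [0.4529, 0.0517, 0.1485]
eef_rot: [0.741, -0.671, 0.008, 0.006]
contact_force: [-0.7, -0.1, -0.1]
opening: 0.201
```

```bash
python3 - <<'E'
from h import *
s=st(); p,d=snapshot("wrist"); m=camera_model("wrist"); cv2.imwrite("pics/w2.png",p[150:300,150:500,::-1].repeat(2,0).repeat(2,1))
plan(s,[.505,.298,.2],68.5)
p,d=snapshot("top"); 
for c in blobs(p,(5,150,120),(18,255,255),8)[:3]: print("top orange",cen(c),box("top",c,.04))
E
```

```text
t 5.33 pos [452.9  51.7 148.5] yaw -84.36 F [-0.7 -0.1 -0.1] open 17.7
turn [ 0.0081 -0.003  -0.8492] 14.3 rows
shift [ 0.3103 -0.0523 -0.0643] 4.1 rows
```

View pics/w2.png

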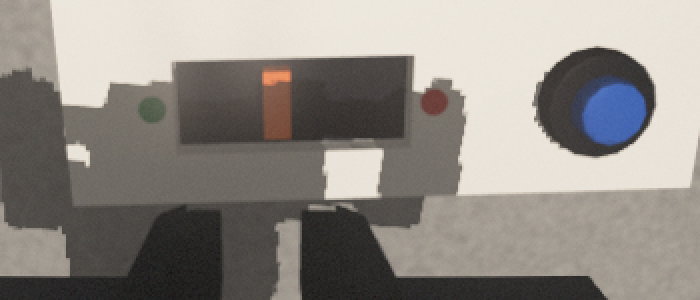

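The switch sits 41 mm along the scale's y, so it is on. Next: turn towards the tray.

Emit:
{"fn": "apply_moves", "kwargs": {"series": [{"x": 0, "y": 0, "z": -0.03, "wx": 0.006, "wy": 0, "wz": -0.058, "fingers": 0}, {"x": 0, "y": 0, "z": -0.03, "wx": 0, "wy": 0, "wz": -0.058, "fingers": 0}, {"x": 0, "y": 0, "z": 0, "wx": 0, "wy": 0, "wz": -0.058, "fingers": 0}, {"x": 0, "y": 0, "z": 0, "wx": 0, "wy": 0, "wz": -0.058, "fingers": 0}, {"x": 0, "y": 0, "z": 0, "wx": 0, "wy": 0, "wz": -0.058, "fingers": 0}, {"x": 0, "y": 0, "z": 0, "wx": 0, "wy": 0, "wz": -0.058, "fingers": 0}, {"x": 0, "y": 0, "z": 0, "wx": 0, "wy": 0, "wz": -0.058, "fingers": 0}, {"x": 0, "y": 0, "z": 0, "wx": 0, "wy": 0, "wz": -0.058, "fingers": 0}]}}

```text
clock: 6.42
tool_pos: [0.4432, 0.054, 0.1837]
eef_rot: [1.0, 0.015, -0.003, 0.008]
contact_force: [-0.1, -0.1, -0.2]
opening: 0.5
```

Emit:
{"fn": "apply_moves", "kwargs": {"series": [{"x": 0, "y": 0, "z": 0, "wx": 0, "wy": 0, "wz": -0.058, "fingers": 0}, {"x": 0, "y": 0, "z": 0, "wx": 0, "wy": 0, "wz": -0.058, "fingers": 0}, {"x": 0, "y": 0, "z": 0, "wx": 0, "wy": 0, "wz": -0.058, "fingers": 0}, {"x": 0, "y": 0, "z": 0, "wx": 0, "wy": 0, "wz": -0.058, "fingers": 0}, {"x": 0, "y": 0, "z": 0, "wx": 0, "wy": 0, "wz": -0.058, "fingers": 0}, {"x": 0, "y": 0, "z": 0, "wx": 0, "wy": 0, "wz": -0.058, "fingers": 0}, {"x": 0, "y": 0, "z": 0, "wx": 0, "wy": 0, "wz": 0, "fingers": 0}]}}

```text
clock: 7.3
tool_pos: [0.4356, 0.0556, 0.1732]
eef_rot: [0.838, 0.545, -0.016, -0.005]
contact_force: [0.3, -0.1, 0.5]
opening: 0.505
```

```bash
python3 - <<'E'
from h import *
s=st(); print(s["q"].round(2)); plan(s,[.505,.298,.2],68.5)
E
```

```text
t 7.3 pos [435.6  55.6 173.2] yaw 66.04 F [ 0.3 -0.1  0.5] open 44.5
[ 0.22  0.67 -0.72  2.13  0.74  0.65  0.13]
turn [-0.0081  0.0066 -0.0137] 0.3 rows
shift [ 0.3136 -0.0304 -0.0335] 4.1 rows
```

Emit:
{"fn": "apply_moves", "kwargs": {"series": [{"x": 0, "y": 0, "z": -0.03, "wx": -0.008, "wy": 0.006, "wz": -0.014, "fingers": 0}, {"x": 0.074, "y": -0.007, "z": 0, "wx": 0, "wy": 0, "wz": 0, "fingers": 0}, {"x": 0.074, "y": -0.007, "z": 0, "wx": 0, "wy": 0, "wz": 0, "fingers": 0}, {"x": 0.074, "y": -0.007, "z": 0, "wx": 0, "wy": 0, "wz": 0, "fingers": 0}, {"x": 0.074, "y": -0.007, "z": 0, "wx": 0, "wy": 0, "wz": 0, "fingers": 0}, {"x": 0, "y": 0, "z": 0, "wx": 0, "wy": 0, "wz": 0, "fingers": 0}]}}

```text
clock: 8.05
tool_pos: [0.5037, 0.2877, 0.19]
eef_rot: [0.834, 0.552, -0.006, -0.003]
contact_force: [-1.1, -0.7, 0.7]
opening: 0.5
```

```bash
python3 - <<'E'
from h import *
s=st(); p,d=snapshot("wrist"); m=camera_model("wrist"); cv2.imwrite("pics/w3.png",p[:,:,::-1])
plan(s,[.505,.298,.12],68.5)
c=[c for c in blobs(p,(0,0,0),(180,255,45),200)]
for k in c[:5]: print(np.round(cen(k)),cv2.contourArea(k),box("wrist",k,.084,m))
E
```

```text
t 8.05 pos [503.7 287.7 190. ] yaw 66.96 F [-1.1 -0.7  0.7] open 44.0
turn [-0.0039  0.002  -0.0086] 0.2 rows
shift [ 0.0125 -0.0032  0.0876] 1.1 rows
[107. 353.] 18524.0 (array([577.4, 105.5]), array([207.5, 135.5]), 76.9)
[444. 343.] 14634.0 (array([674.3, 356.6]), array([181.9, 129.6]), 67.6)
[  7. 399.] 647.5 (array([575.5, -12.4]), array([19.9, 66. ]), 52.4)
[553. 398.] 564.0 (array([761.2, 435.7]), array([15.4, 61.6]), 81.2)
```

View pics/w3.png

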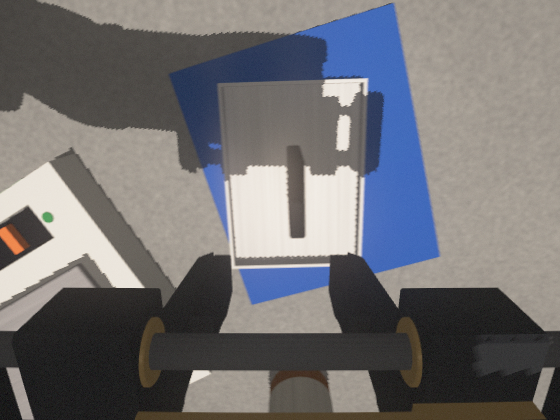

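The picture shows the tray (rim corners about (219,85), (367,80), (362,264), (234,267)) and its plate between the fingers at (296,190). Measuring it.

```bash
python3 - <<'E'
from h import *
m=camera_model("wrist"); s=st()
T=ray("wrist",[[219,84],[367,80],[362.5,265],[233,268]],.022,m)[:,:2]*1000
print(T.round(1),T.mean(0).round(1)); e=T[0]-T[3]+T[1]-T[2]; print("long dir",np.degrees(np.arctan2(e[1],e[0])))
P=ray("wrist",[[295,147],[297,238]],.084,m)[:,:2]*1000; print("plate",P.round(1),P.mean(0).round(1))
B=ray("wrist",[[170,73],[394,4],[439,256],[252,304]],.004,m)[:,:2]*1000; print("mat",B.round(1),B.mean(0).round(1))
plan(s,[.505,.298,.12],68.5)
E
```

```text
t 8.1 pos [503.4 284.1 189.4] yaw 66.87 F [ 0.4 -1.6  0.4] open 44.2
[[405.9 270. ]
 [450.7 383.4]
 [607.9 324.5]
 [562.8 208.8]] [506.8 296.7]
long dir 159.0723021571237
plate [[469.6 309.7]
 [533.2 285.1]] [501.4 297.4]
mat [[379.1 231.9]
 [403.7 427.8]
 [638.6 399.1]
 [615.9 203.1]] [509.3 315.5]
turn [-0.0037  0.0034 -0.0091] 0.2 rows
shift [ 0.0169 -0.0045  0.0868] 1.1 rows
```

Emit:
{"fn": "apply_moves", "kwargs": {"series": [{"x": 0.014, "y": -0.004, "z": 0.03, "wx": -0.004, "wy": 0.003, "wz": -0.01, "fingers": 0.2}, {"x": 0, "y": 0, "z": 0.03, "wx": 0, "wy": 0, "wz": 0, "fingers": 0.2}, {"x": 0, "y": 0, "z": 0.02, "wx": 0, "wy": 0, "wz": 0, "fingers": 0.2}, {"x": 0, "y": 0, "z": 0, "wx": 0, "wy": 0, "wz": 0, "fingers": 0.2}, {"x": 0, "y": 0, "z": 0, "wx": 0, "wy": 0, "wz": 0, "fingers": 0.2}]}}

```text
clock: 8.72
tool_pos: [0.5038, 0.2878, 0.1215]
eef_rot: [0.829, 0.559, -0.004, 0.003]
contact_force: [1.2, 0.1, -0.7]
opening: 0.6
```

```bash
python3 - <<'E'
from h import *
s=st(); plan(s,[.505,.297,.045],68.7)
E
```

```text
t 8.72 pos [503.8 287.8 121.5] yaw 68.02 F [ 1.2  0.1 -0.7] open 52.8
turn [ 0.0002  0.0031 -0.0038] 0.1 rows
shift [ 0.0112 -0.0027  0.0957] 1.2 rows
```

Emit:
{"fn": "apply_moves", "kwargs": {"series": [{"x": 0.008, "y": -0.002, "z": 0.015, "wx": 0, "wy": 0.003, "wz": -0.004, "fingers": 0.2}, {"x": 0.006, "y": 0, "z": 0.02, "wx": 0, "wy": 0, "wz": 0, "fingers": 0.2}, {"x": 0.002, "y": 0, "z": 0.03, "wx": 0, "wy": 0, "wz": 0, "fingers": 0.2}, {"x": 0, "y": 0, "z": 0.02, "wx": 0, "wy": 0, "wz": 0, "fingers": 0.2}]}}

```text
clock: 9.22
tool_pos: [0.5089, 0.3027, 0.0519]
eef_rot: [0.825, 0.564, 0.003, -0.0]
contact_force: [-0.2, 0.2, 0.2]
opening: 0.596
```

```bash
python3 - <<'E'
from h import *
s=st(); plan(s,[.505,.297,.045],68.7)
E
```

```text
t 9.22 pos [508.9 302.7  51.9] yaw 68.73 F [-0.2  0.2  0.2] open 52.5
turn [ 0.0009 -0.0017  0.0002] 0.0 rows
shift [-0.0084 -0.002   0.0086] 0.2 rows
```

Emit:
{"fn": "apply_moves", "kwargs": {"series": [{"x": -0.007, "y": -0.002, "z": 0.008, "wx": 0, "wy": 0, "wz": 0, "fingers": 0.2}, {"x": 0, "y": 0, "z": 0.002, "wx": 0, "wy": 0, "wz": 0, "fingers": -0.4}, {"x": 0, "y": 0, "z": 0, "wx": 0, "wy": 0, "wz": 0, "fingers": -1}, {"x": 0, "y": 0, "z": 0, "wx": 0, "wy": 0, "wz": 0, "fingers": -1}, {"x": 0, "y": 0, "z": 0, "wx": 0, "wy": 0, "wz": 0, "fingers": -1}, {"x": 0, "y": 0, "z": 0, "wx": 0, "wy": 0, "wz": 0, "fingers": -1}], "force": 45}}

```text
clock: 9.98
tool_pos: [0.5055, 0.2986, 0.0437]
eef_rot: [0.825, 0.565, 0.004, -0.001]
contact_force: [-0.2, -0.2, -0.8]
opening: 0.135
```

```bash
python3 - <<'E'
from h import *
s=st(); plan(s,[.505,.297,.15],68.7)
E
```

```text
t 9.97 pos [505.5 298.6  43.7] yaw 68.74 F [-0.2 -0.2 -0.8] open 11.8
turn [ 0.001  -0.0021  0.0002] 0.0 rows
shift [-0.002   0.0002 -0.1328] 1.7 rows
```

Emit:
{"fn": "apply_moves", "kwargs": {"series": [{"x": 0, "y": 0, "z": -0.02, "wx": 0, "wy": 0, "wz": 0, "fingers": -1}, {"x": 0, "y": 0, "z": -0.04, "wx": 0, "wy": 0, "wz": 0, "fingers": -1}, {"x": 0, "y": 0, "z": -0.05, "wx": 0, "wy": 0, "wz": 0, "fingers": -1}, {"x": 0, "y": 0, "z": -0.05, "wx": 0, "wy": 0, "wz": 0, "fingers": -1}, {"x": 0, "y": 0, "z": -0.01, "wx": 0, "wy": 0, "wz": 0, "fingers": -1}, {"x": 0, "y": 0, "z": 0, "wx": 0, "wy": 0, "wz": 0.03, "fingers": -1}, {"x": 0, "y": 0, "z": 0, "wx": 0, "wy": 0, "wz": 0.04, "fingers": -1}, {"x": 0, "y": 0, "z": 0, "wx": 0, "wy": 0, "wz": 0.04, "fingers": -1}]}}

```text
clock: 10.98
tool_pos: [0.502, 0.2936, 0.183]
eef_rot: [0.912, 0.41, -0.001, 0.001]
contact_force: [0.1, -0.6, -2.9]
opening: 0.131
```

Emit:
{"fn": "apply_moves", "kwargs": {"series": [{"x": 0, "y": 0, "z": 0, "wx": 0, "wy": 0, "wz": 0.04, "fingers": -1}, {"x": 0, "y": 0, "z": 0, "wx": 0, "wy": 0, "wz": 0.04, "fingers": -1}, {"x": 0, "y": 0, "z": 0, "wx": 0, "wy": 0, "wz": 0.04, "fingers": -1}, {"x": 0, "y": 0, "z": 0, "wx": 0, "wy": 0, "wz": 0.04, "fingers": -1}, {"x": 0, "y": 0, "z": 0, "wx": 0, "wy": 0, "wz": 0.03, "fingers": -1}, {"x": 0, "y": 0, "z": 0, "wx": 0, "wy": 0, "wz": 0.02, "fingers": -1}, {"x": 0, "y": 0, "z": 0, "wx": 0, "wy": 0, "wz": 0, "fingers": -1}]}}

```text
clock: 11.85
tool_pos: [0.4962, 0.2874, 0.1744]
eef_rot: [0.997, 0.081, -0.008, 0.007]
contact_force: [0.2, -0.4, -3.0]
opening: 0.132
```

```bash
python3 - <<'E'
from h import *
s=st(); plan(s,[*sc(0,0),.17],7)
E
```

```text
t 11.85 pos [496.2 287.4 174.4] yaw 9.33 F [ 0.2 -0.4 -3. ] open 11.6
turn [0.0042 0.0056 0.013 ] 0.2 rows
shift [0.0691 0.3478 0.0055] 4.5 rows
```

Emit:
{"fn": "apply_moves", "kwargs": {"series": [{"x": 0, "y": 0.02, "z": 0, "wx": 0.004, "wy": 0.005, "wz": 0.013, "fingers": -1}, {"x": 0.01, "y": 0.045, "z": 0, "wx": 0, "wy": 0, "wz": 0, "fingers": -1}, {"x": 0.013, "y": 0.06, "z": 0, "wx": 0, "wy": 0, "wz": 0, "fingers": -1}, {"x": 0.013, "y": 0.06, "z": 0, "wx": 0, "wy": 0, "wz": 0, "fingers": -1}, {"x": 0.013, "y": 0.06, "z": 0, "wx": 0, "wy": 0, "wz": 0, "fingers": -1}, {"x": 0.012, "y": 0.06, "z": 0, "wx": 0, "wy": 0, "wz": 0, "fingers": -1}, {"x": 0.008, "y": 0.03, "z": 0, "wx": 0, "wy": 0, "wz": 0, "fingers": -1}, {"x": 0, "y": 0.01, "z": 0, "wx": 0, "wy": 0, "wz": 0, "fingers": -1}]}}

```text
clock: 12.85
tool_pos: [0.5854, 0.0128, 0.1685]
eef_rot: [0.998, 0.068, -0.006, 0.001]
contact_force: [0.6, 0.8, -3.5]
opening: 0.131
```

```bash
python3 - <<'E'
from h import *
s=st(); plan(s,[*sc(0,0),.12],7)
E
```

```text
t 12.85 pos [585.4  12.8 168.5] yaw 7.8 F [ 0.6  0.8 -3.5] open 11.5
turn [0.0001 0.0036 0.0044] 0.1 rows
shift [ 0.0003 -0.0065  0.0606] 0.8 rows
```

Emit:
{"fn": "apply_moves", "kwargs": {"series": [{"x": 0, "y": -0.006, "z": 0.02, "wx": 0, "wy": 0.0035, "wz": 0.004, "fingers": -1}, {"x": 0, "y": 0, "z": 0.025, "wx": 0, "wy": 0, "wz": 0, "fingers": -1}, {"x": 0, "y": 0, "z": 0.01, "wx": 0, "wy": 0, "wz": 0, "fingers": -1}, {"x": 0, "y": 0, "z": 0, "wx": 0, "wy": 0, "wz": 0, "fingers": -1}]}}

```text
clock: 13.35
tool_pos: [0.5825, 0.0208, 0.1228]
eef_rot: [0.998, 0.064, -0.001, -0.001]
contact_force: [-0.0, -0.1, -2.9]
opening: 0.132
```

```bash
python3 - <<'E'
from h import *
s=st(); plan(s,[*sc(0,0),.10],7)
E
```

```text
t 13.35 pos [582.5  20.8 122.8] yaw 7.39 F [-0.  -0.1 -2.9] open 11.6
turn [-0.0008  0.0007  0.0022] 0.0 rows
shift [0.0027 0.0039 0.0285] 0.4 rows
```

Emit:
{"fn": "apply_moves", "kwargs": {"series": [{"x": 0.002, "y": 0.003, "z": 0.015, "wx": -0.001, "wy": 0.001, "wz": 0.002, "fingers": -1}, {"x": 0, "y": 0, "z": 0.009, "wx": 0, "wy": 0, "wz": 0, "fingers": -1}, {"x": 0, "y": 0, "z": 0.003, "wx": 0, "wy": 0, "wz": 0, "fingers": -1}, {"x": 0, "y": 0, "z": 0, "wx": 0, "wy": 0, "wz": 0, "fingers": -1}]}}

```text
clock: 13.85
tool_pos: [0.5852, 0.0194, 0.1008]
eef_rot: [0.998, 0.062, 0.002, 0.0]
contact_force: [-0.1, -0.8, -3.4]
opening: 0.131
```

```bash
python3 - <<'E'
from h import *
s=st(); plan(s,[*sc(0,0),.10],7)
E
```

```text
t 13.85 pos [585.2  19.4 100.8] yaw 7.06 F [-0.1 -0.8 -3.4] open 11.6
turn [ 0.0002 -0.001   0.0004] 0.0 rows
shift [-0.0005  0.0017  0.001 ] 0.0 rows
```

Emit:
{"fn": "apply_moves", "kwargs": {"series": [{"x": 0, "y": 0.001, "z": 0.002, "wx": 0, "wy": -0.001, "wz": 0, "fingers": -1}, {"x": 0, "y": 0, "z": 0.001, "wx": 0, "wy": 0, "wz": 0, "fingers": -1}, {"x": 0, "y": 0, "z": 0, "wx": 0, "wy": 0, "wz": 0, "fingers": -1}]}}

```text
clock: 14.22
tool_pos: [0.5857, 0.0188, 0.0998]
eef_rot: [0.998, 0.062, 0.001, 0.0]
contact_force: [0.0, -0.3, -2.1]
opening: 0.134
```

```bash
python3 - <<'E'
from h import *
s=st(); plan(s,[*sc(0,0),.10],7)
E
```

```text
t 14.22 pos [585.7  18.8  99.8] yaw 7.06 F [ 0.  -0.3 -2.1] open 11.8
turn [ 0.0002 -0.0003  0.0004] 0.0 rows
shift [-0.0009  0.0009 -0.0002] 0.0 rows
```

Starting to touch. A little lower, then release gradually.

Emit:
{"fn": "apply_moves", "kwargs": {"series": [{"x": 0, "y": 0, "z": 0.002, "wx": 0, "wy": 0, "wz": 0, "fingers": -1}, {"x": 0, "y": 0, "z": 0.001, "wx": 0, "wy": 0, "wz": 0, "fingers": -0.7}, {"x": 0, "y": 0, "z": 0, "wx": 0, "wy": 0, "wz": 0, "fingers": -0.4}, {"x": 0, "y": 0, "z": 0, "wx": 0, "wy": 0, "wz": 0, "fingers": -0.2}, {"x": 0, "y": 0, "z": 0, "wx": 0, "wy": 0, "wz": 0, "fingers": -0.2}, {"x": 0, "y": 0, "z": -0.03, "wx": 0, "wy": 0, "wz": 0, "fingers": -0.2}, {"x": 0, "y": 0, "z": -0.06, "wx": 0, "wy": 0, "wz": 0, "fingers": -0.2}, {"x": 0, "y": 0, "z": -0.06, "wx": 0, "wy": 0, "wz": 0, "fingers": -0.2}]}}

```text
clock: 15.22
tool_pos: [0.5842, 0.0183, 0.218]
eef_rot: [0.998, 0.062, -0.002, 0.001]
contact_force: [0.4, -0.5, 0.8]
opening: 0.398
```

```bash
python3 - <<'E'
from h import *
s=st(); plan(s,[*sc(-127,-75),.20],-83)
p,d=snapshot("top"); cv2.imwrite("pics/top2.png",p[100:340,60:480,::-1])
# tray white region at rim top z .078 : use wrist too
p,d=snapshot("wrist"); cv2.imwrite("pics/w4.png",p[:,:,::-1])
E
```

```text
t 15.22 pos [584.2  18.3 218. ] yaw 7.07 F [ 0.4 -0.5  0.8] open 35.0
turn [0.0014 0.0009 0.5004] 8.4 rows
shift [0.0943 0.1578 0.0225] 2.4 rows
```

View pics/w4.png

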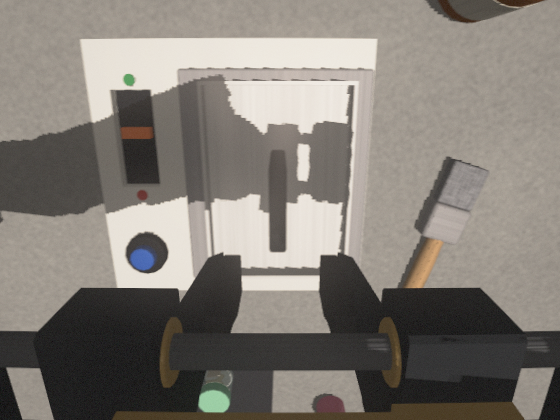

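The tray stands flat and centred on the pan, with its plate at (278,200) and the pan margin even all round. The switch is still on. Next is tare.

Emit:
{"fn": "apply_moves", "kwargs": {"series": [{"x": 0, "y": 0, "z": 0, "wx": 0, "wy": 0, "wz": 0.058, "fingers": -1}, {"x": 0, "y": 0, "z": 0, "wx": 0, "wy": 0, "wz": 0.058, "fingers": -1}, {"x": 0, "y": 0, "z": 0, "wx": 0, "wy": 0, "wz": 0.058, "fingers": -1}, {"x": 0, "y": 0, "z": 0, "wx": 0, "wy": 0, "wz": 0.058, "fingers": -1}, {"x": 0, "y": 0, "z": 0, "wx": 0, "wy": 0, "wz": 0.058, "fingers": -1}, {"x": 0, "y": 0, "z": 0, "wx": 0, "wy": 0, "wz": 0.058, "fingers": -1}, {"x": 0, "y": 0, "z": 0, "wx": 0, "wy": 0, "wz": 0.058, "fingers": -1}, {"x": 0, "y": 0, "z": 0, "wx": 0, "wy": 0, "wz": 0.058, "fingers": -1}]}}

```text
clock: 16.32
tool_pos: [0.585, 0.0181, 0.2169]
eef_rot: [0.772, -0.636, 0.0, 0.001]
contact_force: [-0.7, -0.0, 0.6]
opening: 0.001
```

Emit:
{"fn": "apply_moves", "kwargs": {"series": [{"x": 0, "y": 0, "z": 0, "wx": 0, "wy": 0, "wz": 0.035, "fingers": -1}, {"x": 0.03, "y": 0.05, "z": 0, "wx": 0, "wy": 0, "wz": 0, "fingers": -1}, {"x": 0.03, "y": 0.05, "z": 0, "wx": 0, "wy": 0, "wz": 0, "fingers": -1}, {"x": 0.03, "y": 0.05, "z": 0, "wx": 0, "wy": 0, "wz": 0, "fingers": -1}, {"x": 0, "y": 0, "z": 0, "wx": 0, "wy": 0, "wz": 0, "fingers": -1}]}}

```text
clock: 16.95
tool_pos: [0.4659, -0.0648, 0.2133]
eef_rot: [0.735, -0.679, -0.001, 0.003]
contact_force: [0.7, 0.4, 0.5]
opening: 0.005
```

```bash
python3 - <<'E'
from h import *
s=st(); plan(s,[*sc(-127,-75),.08],-83)
E
```

```text
t 16.95 pos [465.9 -64.8 213.3] yaw -85.47 F [0.7 0.4 0.5] open 0.4
turn [ 0.0018 -0.0009 -0.0137] 0.2 rows
shift [ 0.0091 -0.0016  0.1666] 2.1 rows
```

Emit:
{"fn": "apply_moves", "kwargs": {"series": [{"x": 0.008, "y": -0.001, "z": 0.03, "wx": 0.002, "wy": -0.001, "wz": -0.013, "fingers": -1}, {"x": 0, "y": 0, "z": 0.05, "wx": 0, "wy": 0, "wz": 0, "fingers": -1}, {"x": 0, "y": 0, "z": 0.05, "wx": 0, "wy": 0, "wz": 0, "fingers": -1}, {"x": 0, "y": 0, "z": 0.03, "wx": 0, "wy": 0, "wz": 0, "fingers": -1}, {"x": 0, "y": 0, "z": 0, "wx": 0, "wy": 0, "wz": 0, "fingers": -1}]}}

```text
clock: 17.58
tool_pos: [0.4739, -0.0684, 0.0807]
eef_rot: [0.75, -0.662, 0.003, -0.004]
contact_force: [0.2, -0.1, 1.2]
opening: 0.004
```

```bash
python3 - <<'E'
from h import *
s=st(); plan(s,[*sc(-127,-75),.054],-83)
E
```

```text
t 17.57 pos [473.9 -68.4  80.7] yaw -82.85 F [ 0.2 -0.1  1.2] open 0.4
turn [-0.003   0.0003  0.0008] 0.1 rows
shift [0.0035 0.0078 0.0334] 0.4 rows
```

Emit:
{"fn": "apply_moves", "kwargs": {"series": [{"x": 0.003, "y": 0.007, "z": 0.01, "wx": -0.003, "wy": 0, "wz": 0, "fingers": -1}, {"x": 0, "y": 0.001, "z": 0.012, "wx": 0, "wy": 0, "wz": 0, "fingers": -1}, {"x": 0, "y": 0, "z": 0.006, "wx": 0, "wy": 0, "wz": 0, "fingers": -1}]}}

```text
clock: 17.95
tool_pos: [0.4695, -0.0712, 0.0587]
eef_rot: [0.75, -0.661, 0.001, -0.002]
contact_force: [-1.6, 1.4, 3.0]
opening: 0.006
```

```bash
python3 - <<'E'
from h import *
s=st(); plan(s,[*sc(-127,-75),.053],-83)
E
```

```text
t 17.95 pos [469.5 -71.2  58.7] yaw -82.81 F [-1.6  1.4  3. ] open 0.6
turn [-0.0011  0.0002  0.0011] 0.0 rows
shift [0.0007 0.0019 0.0071] 0.1 rows
```

Emit:
{"fn": "apply_moves", "kwargs": {"series": [{"x": 0.001, "y": 0.001, "z": 0.005, "wx": 0, "wy": 0, "wz": 0, "fingers": -1}, {"x": 0, "y": 0, "z": 0.005, "wx": 0, "wy": 0, "wz": 0, "fingers": -1}, {"x": 0, "y": 0, "z": 0.005, "wx": 0, "wy": 0, "wz": 0, "fingers": -1}, {"x": 0, "y": 0, "z": 0.003, "wx": 0, "wy": 0, "wz": 0, "fingers": -1}]}}

```text
clock: 18.45
tool_pos: [0.4696, -0.0711, 0.0562]
eef_rot: [0.75, -0.661, 0.005, -0.005]
contact_force: [-3.3, 1.0, 19.8]
opening: 0.0
```

```bash
python3 - <<'E'
from h import *
s=st(); plan(s,[*sc(-127,-75),.053],-83)
E
```

```text
t 18.45 pos [469.6 -71.1  56.2] yaw -82.73 F [-3.3  1.  19.8] open 0.0
turn [-0.0043 -0.0004  0.0015] 0.1 rows
shift [0.0007 0.002  0.004 ] 0.1 rows
```

Emit:
{"fn": "apply_moves", "kwargs": {"series": [{"x": 0.001, "y": 0.002, "z": 0.005, "wx": -0.003, "wy": 0, "wz": 0, "fingers": -1}, {"x": 0, "y": 0, "z": 0.006, "wx": 0, "wy": 0, "wz": 0, "fingers": -1}, {"x": 0, "y": 0, "z": 0.006, "wx": 0, "wy": 0, "wz": 0, "fingers": -1}]}}

```text
clock: 18.82
tool_pos: [0.4697, -0.0712, 0.0553]
eef_rot: [0.751, -0.66, 0.007, -0.005]
contact_force: [-8.6, 2.3, 62.0]
opening: 0.005
```

```bash
python3 - <<'E'
from h import *
s=st(); plan(s,[*sc(-127,-75),.053],-83)
p,d=snapshot("scene"); cv2.imwrite("pics/s2.png",cv2.resize(p[150:270,220:400,::-1],None,fx=4,fy=4,interpolation=2))
E
```

```text
t 18.82 pos [469.7 -71.2  55.3] yaw -82.66 F [-8.6  2.3 62. ] open 0.4
turn [-0.0051 -0.0011  0.0019] 0.1 rows
shift [0.0007 0.0021 0.0029] 0.0 rows
```

View pics/s2.png

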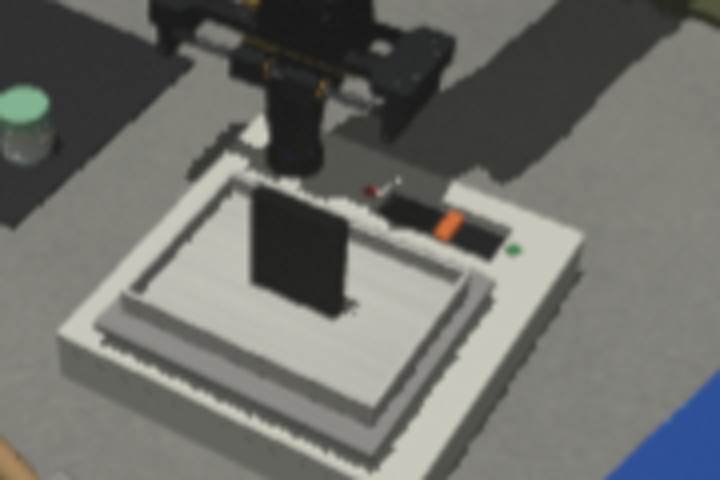

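The picture shows the closed fingers on the button at (295,155), with nothing else in contact. Force rose from 20 to 62 N over less than 1 mm. The button only needs 4 N, so it is at its hard stop and counts as pressed. Retract and go to the near pot.

Emit:
{"fn": "apply_moves", "kwargs": {"series": [{"x": 0, "y": 0, "z": -0.02, "wx": -0.003, "wy": 0, "wz": 0, "fingers": -1}, {"x": 0, "y": 0, "z": -0.05, "wx": 0, "wy": 0, "wz": 0, "fingers": -1}, {"x": 0, "y": 0, "z": -0.06, "wx": 0, "wy": 0, "wz": 0, "fingers": 0.6}, {"x": 0.06, "y": -0.03, "z": 0, "wx": 0, "wy": 0, "wz": 0, "fingers": 0.6}, {"x": 0.06, "y": -0.03, "z": 0, "wx": 0, "wy": 0, "wz": 0, "fingers": 0.6}, {"x": 0, "y": 0, "z": 0, "wx": 0, "wy": 0, "wz": 0, "fingers": 0.6}]}}

```text
clock: 19.62
tool_pos: [0.5324, -0.1627, 0.1684]
eef_rot: [0.752, -0.66, 0.008, -0.004]
contact_force: [-0.7, 0.9, 0.6]
opening: 0.438
```

```bash
python3 - <<'E'
from h import *
s=st()
p,d=snapshot("top")
for c in blobs(p,(60,40,90),(90,160,255),30)[:6]: print("mint",np.round(cen(c)),cv2.contourArea(c),box("top",c,.046))
p,d=snapshot("wrist"); m=camera_model("wrist")
for c in blobs(p,(60,40,90),(90,160,255),100)[:6]: print("mintW",np.round(cen(c)),cv2.contourArea(c),box("wrist",c,.046,m))
plan(s,[.544,-.2545,.10],-83)
E
```

```text
t 19.62 pos [ 532.4 -162.7  168.4] yaw -82.55 F [-0.7  0.9  0.6] open 38.5
mint [405. 214.] 177.5 (array([ 574.1, -369.7]), array([38.5, 37.6]), 24.0)
mintW [399. 196.] 1810.0 (array([ 544.5, -249.2]), array([39.9, 37.2]), 27.2)
mintW [545. 177.] 1266.5 (array([ 573.6, -357.4]), array([40. , 24.4]), 20.7)
turn [-0.0053 -0.0023  0.0025] 0.1 rows
shift [ 0.1156 -0.0004  0.0855] 1.8 rows
```

Emit:
{"fn": "apply_moves", "kwargs": {"series": [{"x": 0.06, "y": 0, "z": 0, "wx": -0.005, "wy": -0.002, "wz": 0.002, "fingers": 0.6}, {"x": 0.05, "y": 0, "z": 0.02, "wx": 0, "wy": 0, "wz": 0, "fingers": 0.6}, {"x": 0.005, "y": 0, "z": 0.02, "wx": 0, "wy": 0, "wz": 0, "fingers": 0.6}, {"x": 0, "y": 0, "z": 0, "wx": 0, "wy": 0, "wz": 0, "fingers": 0.6}, {"x": 0, "y": 0, "z": 0, "wx": 0, "wy": 0, "wz": 0, "fingers": 0.6}]}}

```text
clock: 20.35
tool_pos: [0.5403, -0.2398, 0.1338]
eef_rot: [0.756, -0.655, -0.007, -0.001]
contact_force: [1.1, 0.3, -0.4]
opening: 0.797
```

```bash
python3 - <<'E'
from h import *
s=st()
p,d=snapshot("wrist"); m=camera_model("wrist"); 
for c in blobs(p,(60,40,90),(90,160,255),100)[:6]: print("mintW",np.round(cen(c)),cv2.contourArea(c),box("wrist",c,.046,m))
p,d=snapshot("scene")
for c in blobs(p,(55,40,90),(95,170,255),15)[:6]: print("mintS",np.round(cen(c)),cv2.contourArea(c),ray("scene",[cen(c)],.042).round(3))
plan(s,[.544,-.2535,.06],-83)
E
```

```text
t 20.35 pos [ 540.3 -239.8  133.8] yaw -81.83 F [ 1.1  0.3 -0.4] open 70.2
mintW [478. 185.] 2393.0 (array([ 576.5, -366.4]), array([40. , 36.8]), 16.6)
mintW [302. 204.] 2246.5 (array([ 545.6, -251.9]), array([37.9, 36.5]), 8.5)
mintS [112.  38.] 164.5 [[ 0.177 -1.294  0.042]]
mintS [513.  83.] 107.0 [[-0.495  0.207  0.042]]
mintS [87. 59.] 92.5 [[ 0.364 -1.202  0.042]]
mintS [182.  54.] 88.0 [[ 0.086 -0.94   0.042]]
mintS [189. 165.] 82.5 [[ 0.576 -0.366  0.042]]
mintS [223. 178.] 44.5 [[ 0.553 -0.249  0.042]]
turn [0.0026 0.0036 0.0065] 0.1 rows
shift [ 0.0175 -0.0025  0.0922] 1.2 rows
```

Emit:
{"fn": "apply_moves", "kwargs": {"series": [{"x": 0.016, "y": -0.003, "z": 0.02, "wx": 0.002, "wy": 0.003, "wz": 0.006, "fingers": 0.6}, {"x": 0, "y": 0, "z": 0.03, "wx": 0, "wy": 0, "wz": 0, "fingers": 0.6}, {"x": 0, "y": 0, "z": 0.025, "wx": 0, "wy": 0, "wz": 0, "fingers": 0.6}, {"x": 0, "y": 0, "z": 0, "wx": 0, "wy": 0, "wz": 0, "fingers": 0.6}]}}

```text
clock: 20.95
tool_pos: [0.5462, -0.2532, 0.0714]
eef_rot: [0.749, -0.662, 0.001, -0.0]
contact_force: [-0.1, -0.0, 0.0]
opening: 0.802
```

```bash
python3 - <<'E'
from h import *
s=st(); plan(s,[.545,-.253,.022],-83)
E
```

```text
t 20.95 pos [ 546.2 -253.2   71.4] yaw -82.96 F [-0.1 -0.   0. ] open 70.6
turn [-0.0005 -0.0005  0.0002] 0.0 rows
shift [-0.0004  0.0015  0.0617] 0.8 rows
```

Emit:
{"fn": "apply_moves", "kwargs": {"series": [{"x": 0, "y": 0.001, "z": 0.02, "wx": 0, "wy": 0, "wz": 0, "fingers": 0.6}, {"x": 0, "y": 0, "z": 0.024, "wx": 0, "wy": 0, "wz": 0, "fingers": 0.6}, {"x": 0, "y": 0, "z": 0.013, "wx": 0, "wy": 0, "wz": 0, "fingers": 0.6}, {"x": 0, "y": 0, "z": 0, "wx": 0, "wy": 0, "wz": 0, "fingers": 0.6}]}}

```text
clock: 21.45
tool_pos: [0.5461, -0.254, 0.0231]
eef_rot: [0.749, -0.663, 0.002, -0.0]
contact_force: [-0.7, 0.1, 0.5]
opening: 0.798
```

```bash
python3 - <<'E'
from h import *
s=st(); plan(s,[.545,-.253,.022],-83)
E
```

```text
t 21.45 pos [ 546.1 -254.    23.1] yaw -83.0 F [-0.7  0.1  0.5] open 70.3
turn [-0.0009 -0.0008  0.    ] 0.0 rows
shift [-0.0014  0.0013  0.0014] 0.0 rows
```

Emit:
{"fn": "apply_moves", "kwargs": {"series": [{"x": 0, "y": 0, "z": 0, "wx": 0, "wy": 0, "wz": 0, "fingers": 0}, {"x": 0, "y": 0, "z": 0, "wx": 0, "wy": 0, "wz": 0, "fingers": -0.6}, {"x": 0, "y": 0, "z": 0, "wx": 0, "wy": 0, "wz": 0, "fingers": -0.6}, {"x": 0, "y": 0, "z": 0, "wx": 0, "wy": 0, "wz": 0, "fingers": -0.6}, {"x": 0, "y": 0, "z": 0, "wx": 0, "wy": 0, "wz": 0, "fingers": -0.6}], "force": 25}}

```text
clock: 22.08
tool_pos: [0.5472, -0.2543, 0.0245]
eef_rot: [0.749, -0.663, 0.003, -0.001]
contact_force: [0.2, 0.0, -0.9]
opening: 0.42
```

```bash
python3 - <<'E'
from h import *
s=st(); plan(s,[.545,-.253,.17],-83)
plan(s,[*sc(-33,-42),.17],-83)
E
```

```text
t 22.07 pos [ 547.2 -254.3   24.5] yaw -83.0 F [ 0.2  0.  -0.9] open 36.9
turn [-0.0017 -0.0012 -0.    ] 0.0 rows
shift [-0.002   0.0025 -0.1818] 2.3 rows
turn [-0.0017 -0.0012 -0.    ] 0.0 rows
shift [-0.2796 -0.0472 -0.1818] 4.3 rows
```

Emit:
{"fn": "apply_moves", "kwargs": {"series": [{"x": 0, "y": 0, "z": -0.02, "wx": 0, "wy": 0, "wz": 0, "fingers": -0.6}, {"x": 0, "y": 0, "z": -0.05, "wx": 0, "wy": 0, "wz": 0, "fingers": -0.6}, {"x": 0, "y": 0, "z": -0.06, "wx": 0, "wy": 0, "wz": 0, "fingers": -0.6}, {"x": 0, "y": 0, "z": -0.06, "wx": -0.002, "wy": -0.001, "wz": 0, "fingers": -0.6}, {"x": 0, "y": 0, "z": 0, "wx": 0, "wy": 0, "wz": 0, "fingers": -0.6}]}}

```text
clock: 22.7
tool_pos: [0.5466, -0.254, 0.1849]
eef_rot: [0.749, -0.663, 0.001, 0.0]
contact_force: [-0.4, -0.5, -1.0]
opening: 0.425
```

```bash
python3 - <<'E'
from h import *
s=st(); plan(s,[*sc(-33,-42),.17],-83)
E
```

```text
t 22.7 pos [ 546.6 -254.   184.9] yaw -83.0 F [-0.4 -0.5 -1. ] open 37.4
turn [-0.0003 -0.0005 -0.    ] 0.0 rows
shift [-0.2792 -0.0479  0.0186] 3.6 rows
```

Emit:
{"fn": "apply_moves", "kwargs": {"series": [{"x": -0.03, "y": -0.005, "z": 0, "wx": 0, "wy": 0, "wz": 0, "fingers": -0.6}, {"x": -0.05, "y": -0.009, "z": 0, "wx": 0, "wy": 0, "wz": 0, "fingers": -0.6}, {"x": -0.06, "y": -0.01, "z": 0, "wx": 0, "wy": 0, "wz": 0, "fingers": -0.6}, {"x": -0.06, "y": -0.01, "z": 0, "wx": 0, "wy": 0, "wz": 0, "fingers": -0.6}, {"x": -0.05, "y": -0.009, "z": 0, "wx": 0, "wy": 0, "wz": 0, "fingers": -0.6}, {"x": -0.025, "y": -0.005, "z": 0, "wx": 0, "wy": 0, "wz": 0, "fingers": -0.6}, {"x": 0, "y": 0, "z": 0, "wx": 0, "wy": 0, "wz": 0, "fingers": -0.6}]}}

```text
clock: 23.58
tool_pos: [0.5539, -0.0254, 0.1821]
eef_rot: [0.748, -0.663, -0.001, 0.003]
contact_force: [0.0, -0.5, -0.0]
opening: 0.424
```

```bash
python3 - <<'E'
from h import *
s=st(); plan(s,[*sc(-33,-42),.11],-83)
E
```

```text
t 23.57 pos [553.9 -25.4 182.1] yaw -83.12 F [ 0.  -0.5 -0. ] open 37.3
turn [ 0.002  -0.0005 -0.0007] 0.0 rows
shift [ 0.0034 -0.004   0.0901] 1.2 rows
```

Emit:
{"fn": "apply_moves", "kwargs": {"series": [{"x": 0.003, "y": -0.004, "z": 0.02, "wx": 0.001, "wy": 0, "wz": 0, "fingers": -0.6}, {"x": 0, "y": 0, "z": 0.03, "wx": 0, "wy": 0, "wz": 0, "fingers": -0.6}, {"x": 0, "y": 0, "z": 0.03, "wx": 0, "wy": 0, "wz": 0, "fingers": -0.6}, {"x": 0, "y": 0, "z": 0, "wx": 0, "wy": 0, "wz": 0, "fingers": -0.6}]}}

```text
clock: 24.08
tool_pos: [0.5557, -0.0356, 0.1131]
eef_rot: [0.745, -0.667, 0.0, 0.004]
contact_force: [0.1, 0.4, -1.1]
opening: 0.423
```

```bash
python3 - <<'E'
from h import *
s=st(); plan(s,[*sc(-33,-42),.088],-83)
E
```

```text
t 24.07 pos [555.7 -35.6 113.1] yaw -83.62 F [ 0.1  0.4 -1.1] open 37.2
turn [ 0.002  -0.0018 -0.0034] 0.1 rows
shift [-0.0095 -0.0032  0.0313] 0.4 rows
```

Emit:
{"fn": "apply_moves", "kwargs": {"series": [{"x": -0.008, "y": -0.003, "z": 0.01, "wx": 0.002, "wy": -0.002, "wz": -0.003, "fingers": -0.6}, {"x": 0, "y": 0, "z": 0.012, "wx": 0, "wy": 0, "wz": 0, "fingers": -0.6}, {"x": 0, "y": 0, "z": 0.007, "wx": 0, "wy": 0, "wz": 0, "fingers": -0.6}, {"x": 0, "y": 0, "z": 0, "wx": 0, "wy": 0, "wz": 0, "fingers": -0.6}]}}

```text
clock: 24.58
tool_pos: [0.5583, -0.0305, 0.0892]
eef_rot: [0.748, -0.664, 0.001, -0.001]
contact_force: [0.1, -0.7, -1.1]
opening: 0.423
```

```bash
python3 - <<'E'
from h import *
s=st(); plan(s,[*sc(-33,-42),.085],-83)
E
```

```text
t 24.57 pos [558.3 -30.5  89.2] yaw -83.19 F [ 0.1 -0.7 -1.1] open 37.3
turn [-0.0008  0.     -0.001 ] 0.0 rows
shift [-0.0036  0.0008  0.0053] 0.1 rows
```

Emit:
{"fn": "apply_moves", "kwargs": {"series": [{"x": -0.002, "y": 0, "z": 0.004, "wx": 0, "wy": 0, "wz": 0, "fingers": -0.6}, {"x": 0, "y": 0, "z": 0.002, "wx": 0, "wy": 0, "wz": 0, "fingers": -0.6}, {"x": 0, "y": 0, "z": 0, "wx": 0, "wy": 0, "wz": 0, "fingers": -0.6}]}}

```text
clock: 24.95
tool_pos: [0.5587, -0.0286, 0.0847]
eef_rot: [0.748, -0.664, 0.001, -0.001]
contact_force: [0.1, -0.0, -0.5]
opening: 0.423
```

```bash
python3 - <<'E'
from h import *
s=st(); plan(s,[*sc(-33,-42),.085],-83)
E
```

```text
t 24.95 pos [558.7 -28.6  84.7] yaw -83.17 F [ 0.1 -0.  -0.5] open 37.2
turn [-0.0012 -0.     -0.001 ] 0.0 rows
shift [-0.0013  0.0015 -0.0003] 0.0 rows
```

Emit:
{"fn": "apply_moves", "kwargs": {"series": [{"x": 0, "y": 0, "z": 0.002, "wx": 0, "wy": 0, "wz": 0, "fingers": -0.6}, {"x": 0, "y": 0, "z": 0, "wx": 0, "wy": 0, "wz": 0, "fingers": 0.1}, {"x": 0, "y": 0, "z": 0, "wx": 0, "wy": 0, "wz": 0, "fingers": 0.2}, {"x": 0, "y": 0, "z": 0, "wx": 0, "wy": 0, "wz": 0, "fingers": 0.2}, {"x": 0, "y": 0, "z": -0.03, "wx": 0, "wy": 0, "wz": 0, "fingers": 0.2}, {"x": 0, "y": 0, "z": -0.05, "wx": 0, "wy": 0, "wz": 0, "fingers": 0.2}, {"x": 0, "y": 0, "z": -0.06, "wx": 0, "wy": 0, "wz": 0, "fingers": 0.2}]}}

```text
clock: 25.82
tool_pos: [0.5561, -0.0286, 0.1955]
eef_rot: [0.748, -0.664, -0.001, 0.001]
contact_force: [0.5, -1.1, 0.6]
opening: 0.604
```

```bash
python3 - <<'E'
from h import *
s=st(); plan(s,[*sc(-33,-42),.085],-83)
p,d=snapshot("top")
for c in blobs(p,(60,40,90),(90,160,255),20)[:6]: print("mint",np.round(cen(c)),cv2.contourArea(c),"floor",box("top",c,.046),"tray",box("top",c,.106))
p,d=snapshot("scene")
for c in blobs(p,(55,40,90),(95,170,255),15)[:8]:
    q=ray("scene",[cen(c)],.1)[0]
    if q[0]>.3 and q[1]>-.6: print("mintS",np.round(cen(c)),cv2.contourArea(c),q.round(3))
print(sc(-33,-42))
plan(s,[.5745,-.369,.19],-83)
E
```

```text
t 25.82 pos [556.1 -28.6 195.5] yaw -83.15 F [ 0.5 -1.1  0.6] open 53.2
turn [ 0.0011  0.0002 -0.0008] 0.0 rows
shift [-0.0009 -0.0017  0.1381] 1.8 rows
mint [405. 214.] 181.5 floor (array([ 573.3, -369.8]), array([38.1, 38.1]), 43.3) tray (array([ 561.7, -354.3]), array([36.2, 36.3]), 43.3)
mint [558. 381.] 22.0 floor (array([ 169.2, -721.2]), array([ 5. , 34.8]), 85.0) tray (array([ 176.8, -689. ]), array([ 4.7, 33.1]), 85.0)
mintS [189. 166.] 82.5 [ 0.621 -0.304  0.1  ]
[ 0.55736449 -0.02770863]
turn [ 0.0011  0.0002 -0.0008] 0.0 rows
shift [0.4252 0.0291 0.0069] 5.5 rows
```

Emit:
{"fn": "apply_moves", "kwargs": {"series": [{"x": 0.07, "y": 0.005, "z": 0, "wx": 0.001, "wy": 0, "wz": 0, "fingers": 0.6}, {"x": 0.07, "y": 0.005, "z": 0, "wx": 0, "wy": 0, "wz": 0, "fingers": 0.6}, {"x": 0.07, "y": 0.005, "z": 0, "wx": 0, "wy": 0, "wz": 0, "fingers": 0.6}, {"x": 0.07, "y": 0.005, "z": 0, "wx": 0, "wy": 0, "wz": 0, "fingers": 0.6}, {"x": 0.07, "y": 0.005, "z": 0, "wx": 0, "wy": 0, "wz": 0, "fingers": 0.6}, {"x": 0.06, "y": 0.003, "z": 0.03, "wx": 0, "wy": 0, "wz": 0, "fingers": 0.6}, {"x": 0, "y": 0, "z": 0.03, "wx": 0, "wy": 0, "wz": 0, "fingers": 0.6}, {"x": 0, "y": 0, "z": 0, "wx": 0, "wy": 0, "wz": 0, "fingers": 0.6}]}}

```text
clock: 26.92
tool_pos: [0.5778, -0.3651, 0.1441]
eef_rot: [0.749, -0.662, 0.002, -0.004]
contact_force: [0.3, 0.5, 0.4]
opening: 0.801
```

```bash
cat >> h.py <<'E'
def look(cam="wrist",z=.046,name=None):
    p,d=snapshot(cam); m=camera_model(cam)
    for c in blobs(p,(60,40,90),(90,170,255),20)[:6]:
        b=box(cam,c,z,m)
        if b[0][0]>300: print(cam,np.round(cen(c)),cv2.contourArea(c),*b)
    return p
E
python3 - <<'E'
from h import *
s=st(); look(); p=look("top",.106); cv2.imwrite("pics/t3.png",cv2.resize(p[150:320,180:480,::-1],None,fx=2.5,fy=2.5,interpolation=2))
plan(s,[.5745,-.3695,.08],-83)
E
```

```text
t 26.93 pos [ 577.8 -365.1  144.1] yaw -82.92 F [0.3 0.5 0.4] open 70.4
wrist [285. 209.] 2143.0 [ 576.1 -369.6] [38.5 38.4] 52.8
top [406. 218.] 53.5 [ 554.9 -357.2] [16.2 33.7] 32.8
turn [-0.0029  0.0007  0.0004] 0.1 rows
shift [0.0049 0.0048 0.0801] 1.0 rows
```

View pics/t3.png

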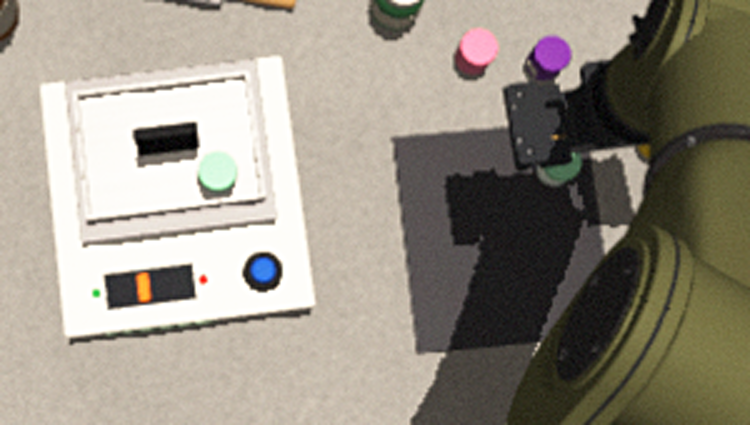

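Pot 1 stands in the tray near its lower right corner (217,172), next to the plate. The switch is still on and the look-alikes are clear of the gripper. Continue to pot 2.

Emit:
{"fn": "apply_moves", "kwargs": {"series": [{"x": 0.005, "y": 0.003, "z": 0.02, "wx": -0.003, "wy": 0, "wz": 0, "fingers": 0.6}, {"x": 0, "y": 0, "z": 0.04, "wx": 0, "wy": 0, "wz": 0, "fingers": 0.6}, {"x": 0, "y": 0, "z": 0.04, "wx": 0, "wy": 0, "wz": 0, "fingers": 0.6}, {"x": 0, "y": 0, "z": 0, "wx": 0, "wy": 0, "wz": 0, "fingers": 0.6}]}}

```text
clock: 27.52
tool_pos: [0.5805, -0.3688, 0.0666]
eef_rot: [0.751, -0.66, 0.003, -0.001]
contact_force: [-0.2, 0.2, 0.2]
opening: 0.799
```

```bash
python3 - <<'E'
from h import *
s=st(); look(); plan(s,[.5755,-.3695,.023],-83)
E
```

```text
t 27.52 pos [ 580.5 -368.8   66.6] yaw -82.65 F [-0.2  0.2  0.2] open 70.3
wrist [278. 259.] 4081.0 [ 577.7 -368.3] [41.3 37.1] 9.1
turn [-0.002  -0.0012  0.002 ] 0.1 rows
shift [0.0001 0.0063 0.0545] 0.7 rows
```

Emit:
{"fn": "apply_moves", "kwargs": {"series": [{"x": 0, "y": 0.005, "z": 0.015, "wx": -0.002, "wy": -0.001, "wz": 0.002, "fingers": 0.6}, {"x": 0, "y": 0, "z": 0.022, "wx": 0, "wy": 0, "wz": 0, "fingers": 0.6}, {"x": 0, "y": 0, "z": 0.013, "wx": 0, "wy": 0, "wz": 0, "fingers": 0.6}, {"x": 0, "y": 0, "z": 0, "wx": 0, "wy": 0, "wz": 0, "fingers": 0.6}]}}

```text
clock: 28.08
tool_pos: [0.5798, -0.3711, 0.0288]
eef_rot: [0.749, -0.663, 0.004, -0.001]
contact_force: [0.4, 0.8, 1.0]
opening: 0.799
```

```bash
python3 - <<'E'
from h import *
s=st(); plan(s,[.5755,-.3695,.023],-83)
E
```

```text
t 28.07 pos [ 579.8 -371.1   28.8] yaw -83.02 F [0.4 0.8 1. ] open 70.3
turn [-0.002  -0.0017 -0.0001] 0.0 rows
shift [-0.0026  0.0051  0.0073] 0.1 rows
```

Emit:
{"fn": "apply_moves", "kwargs": {"series": [{"x": -0.002, "y": 0.005, "z": 0.006, "wx": -0.002, "wy": -0.001, "wz": 0, "fingers": 0.6}, {"x": 0, "y": 0, "z": 0.001, "wx": 0, "wy": 0, "wz": 0, "fingers": 0.6}, {"x": 0, "y": 0, "z": 0, "wx": 0, "wy": 0, "wz": 0, "fingers": 0}, {"x": 0, "y": 0, "z": 0, "wx": 0, "wy": 0, "wz": 0, "fingers": -0.6}, {"x": 0, "y": 0, "z": 0, "wx": 0, "wy": 0, "wz": 0, "fingers": -0.6}, {"x": 0, "y": 0, "z": 0, "wx": 0, "wy": 0, "wz": 0, "fingers": -0.6}, {"x": 0, "y": 0, "z": 0, "wx": 0, "wy": 0, "wz": 0, "fingers": -0.6}]}}

```text
clock: 28.95
tool_pos: [0.5763, -0.3704, 0.024]
eef_rot: [0.749, -0.663, 0.002, 0.0]
contact_force: [-0.3, 0.9, -0.7]
opening: 0.424
```

```bash
python3 - <<'E'
from h import *
s=st(); plan(s,[.5755,-.3695,.023],-83)
E
```

```text
t 28.95 pos [ 576.3 -370.4   24. ] yaw -83.03 F [-0.3  0.9 -0.7] open 37.3
turn [-0.0005 -0.001  -0.0002] 0.0 rows
shift [-0.0012  0.0008  0.0013] 0.0 rows
```

Emit:
{"fn": "apply_moves", "kwargs": {"series": [{"x": 0, "y": 0, "z": -0.02, "wx": 0, "wy": 0, "wz": 0, "fingers": -0.6}, {"x": 0, "y": 0, "z": -0.05, "wx": 0, "wy": 0, "wz": 0, "fingers": -0.6}, {"x": 0, "y": 0, "z": -0.06, "wx": 0, "wy": 0, "wz": 0, "fingers": -0.6}, {"x": 0, "y": 0, "z": -0.06, "wx": 0, "wy": -0.001, "wz": 0, "fingers": -0.6}, {"x": 0, "y": 0, "z": -0.03, "wx": 0, "wy": 0, "wz": 0, "fingers": -0.6}, {"x": 0, "y": 0, "z": 0, "wx": 0, "wy": 0, "wz": 0, "fingers": -0.6}]}}

```text
clock: 29.7
tool_pos: [0.5764, -0.3702, 0.2105]
eef_rot: [0.749, -0.663, 0.002, -0.001]
contact_force: [0.2, 0.8, -1.5]
opening: 0.425
```

```bash
python3 - <<'E'
from h import *
s=st(); plan(s,[*sc(33,42),.20],-83)
E
```

```text
t 29.7 pos [ 576.4 -370.2  210.5] yaw -83.02 F [ 0.2  0.8 -1.5] open 37.4
turn [-0.0014 -0.0007 -0.0001] 0.0 rows
shift [-0.5329 -0.111   0.0132] 7.0 rows
```

Emit:
{"fn": "apply_moves", "kwargs": {"series": [{"x": -0.03, "y": -0.006, "z": 0, "wx": -0.001, "wy": 0, "wz": 0, "fingers": -0.6}, {"x": -0.06, "y": -0.012, "z": 0, "wx": 0, "wy": 0, "wz": 0, "fingers": -0.6}, {"x": -0.07, "y": -0.015, "z": 0, "wx": 0, "wy": 0, "wz": 0, "fingers": -0.6}, {"x": -0.07, "y": -0.015, "z": 0, "wx": 0, "wy": 0, "wz": 0, "fingers": -0.6}, {"x": -0.07, "y": -0.015, "z": 0, "wx": 0, "wy": 0, "wz": 0, "fingers": -0.6}, {"x": -0.07, "y": -0.015, "z": 0, "wx": 0, "wy": 0, "wz": 0, "fingers": -0.6}, {"x": -0.07, "y": -0.015, "z": 0, "wx": 0, "wy": 0, "wz": 0, "fingers": -0.6}, {"x": -0.05, "y": -0.01, "z": 0, "wx": 0, "wy": 0, "wz": 0, "fingers": -0.6}]}}

```text
clock: 30.7
tool_pos: [0.6006, 0.0533, 0.1992]
eef_rot: [0.75, -0.661, -0.01, 0.004]
contact_force: [0.1, -0.3, -0.4]
opening: 0.422
```

```bash
python3 - <<'E'
from h import *
s=st(); plan(s,[*sc(33,42),.20],-83)
E
```

```text
t 30.7 pos [600.6  53.3 199.2] yaw -82.81 F [ 0.1 -0.3 -0.4] open 37.1
turn [0.0064 0.0029 0.0011] 0.1 rows
shift [-0.0111 -0.0166 -0.0009] 0.3 rows
```

Emit:
{"fn": "apply_moves", "kwargs": {"series": [{"x": -0.008, "y": -0.015, "z": 0, "wx": 0.006, "wy": 0.003, "wz": 0.001, "fingers": -0.6}, {"x": -0.003, "y": -0.002, "z": 0, "wx": 0, "wy": 0, "wz": 0, "fingers": -0.6}, {"x": 0, "y": 0, "z": 0, "wx": 0, "wy": 0, "wz": 0, "fingers": -0.6}]}}

```text
clock: 31.08
tool_pos: [0.6094, 0.0699, 0.196]
eef_rot: [0.752, -0.659, -0.003, 0.002]
contact_force: [0.0, -0.5, -0.6]
opening: 0.428
```

```bash
python3 - <<'E'
from h import *
s=st(); plan(s,[*sc(33,42),.12],-83)
E
```

```text
t 31.07 pos [609.4  69.9 196. ] yaw -82.51 F [ 0.  -0.5 -0.6] open 37.7
turn [0.0024 0.0004 0.0027] 0.1 rows
shift [ 0.0082 -0.0031  0.095 ] 1.2 rows
```

Emit:
{"fn": "apply_moves", "kwargs": {"series": [{"x": 0.004, "y": -0.004, "z": 0.02, "wx": 0.002, "wy": 0, "wz": 0.003, "fingers": -0.6}, {"x": 0.002, "y": 0, "z": 0.03, "wx": 0, "wy": 0, "wz": 0, "fingers": -0.6}, {"x": 0, "y": 0, "z": 0.025, "wx": 0, "wy": 0, "wz": 0, "fingers": -0.6}, {"x": 0, "y": 0, "z": 0.01, "wx": 0, "wy": 0, "wz": 0, "fingers": -0.6}, {"x": 0, "y": 0, "z": 0, "wx": 0, "wy": 0, "wz": 0, "fingers": -0.6}]}}

```text
clock: 31.7
tool_pos: [0.6128, 0.0543, 0.1264]
eef_rot: [0.744, -0.668, 0.001, 0.002]
contact_force: [-0.2, 0.0, -0.3]
opening: 0.424
```

```bash
python3 - <<'E'
from h import *
s=st(); plan(s,[*sc(33,42),.085],-83)
E
```

```text
t 31.7 pos [612.8  54.3 126.4] yaw -83.89 F [-0.2  0.  -0.3] open 37.3
turn [ 0.0008 -0.0014 -0.005 ] 0.1 rows
shift [-0.0117 -0.0012  0.0517] 0.7 rows
```

Emit:
{"fn": "apply_moves", "kwargs": {"series": [{"x": -0.009, "y": -0.001, "z": 0.01, "wx": 0.001, "wy": -0.001, "wz": -0.005, "fingers": -0.6}, {"x": -0.001, "y": 0, "z": 0.02, "wx": 0, "wy": 0, "wz": 0, "fingers": -0.6}, {"x": 0, "y": 0, "z": 0.014, "wx": 0, "wy": 0, "wz": 0, "fingers": -0.6}, {"x": 0, "y": 0, "z": 0, "wx": 0, "wy": 0, "wz": 0, "fingers": -0.6}]}}

```text
clock: 32.2
tool_pos: [0.6136, 0.0628, 0.09]
eef_rot: [0.749, -0.662, 0.001, -0.001]
contact_force: [0.1, 0.1, -0.5]
opening: 0.426
```

```bash
python3 - <<'E'
from h import *
s=st(); plan(s,[*sc(33,42),.084],-83)
E
```

```text
t 32.2 pos [613.6  62.8  90. ] yaw -82.94 F [ 0.1  0.1 -0.5] open 37.5
turn [-0.001  -0.0003  0.0003] 0.0 rows
shift [-0.0013  0.001   0.0075] 0.1 rows
```

Emit:
{"fn": "apply_moves", "kwargs": {"series": [{"x": -0.001, "y": 0.001, "z": 0.004, "wx": 0, "wy": 0, "wz": 0, "fingers": -0.6}, {"x": 0, "y": 0, "z": 0.003, "wx": 0, "wy": 0, "wz": 0, "fingers": -0.6}, {"x": 0, "y": 0, "z": 0.001, "wx": 0, "wy": 0, "wz": 0, "fingers": -0.6}, {"x": 0, "y": 0, "z": 0, "wx": 0, "wy": 0, "wz": 0, "fingers": -0.6}]}}

```text
clock: 32.7
tool_pos: [0.6134, 0.0636, 0.0842]
eef_rot: [0.749, -0.662, 0.002, -0.001]
contact_force: [0.6, 0.4, -1.4]
opening: 0.429
```

```bash
python3 - <<'E'
from h import *
s=st(); plan(s,[*sc(33,42),.084],-83)
E
```

```text
t 32.7 pos [613.4  63.6  84.2] yaw -82.95 F [ 0.6  0.4 -1.4] open 37.8
turn [-0.0015 -0.0003  0.0003] 0.0 rows
shift [-0.0003  0.0009  0.0002] 0.0 rows
```

Emit:
{"fn": "apply_moves", "kwargs": {"series": [{"x": 0, "y": 0, "z": 0.002, "wx": 0, "wy": 0, "wz": 0, "fingers": -0.6}, {"x": 0, "y": 0, "z": 0, "wx": 0, "wy": 0, "wz": 0, "fingers": 0.1}, {"x": 0, "y": 0, "z": 0, "wx": 0, "wy": 0, "wz": 0, "fingers": 0.2}, {"x": 0, "y": 0, "z": 0, "wx": 0, "wy": 0, "wz": 0, "fingers": 0.2}, {"x": 0, "y": 0, "z": -0.03, "wx": 0, "wy": 0, "wz": 0, "fingers": 0.2}, {"x": 0, "y": 0, "z": -0.05, "wx": 0, "wy": 0, "wz": 0, "fingers": 0.2}, {"x": 0, "y": 0, "z": -0.06, "wx": 0, "wy": 0, "wz": 0, "fingers": 0.2}, {"x": 0, "y": 0, "z": -0.02, "wx": 0, "wy": 0, "wz": 0, "fingers": 0.2}]}}

```text
clock: 33.7
tool_pos: [0.612, 0.0634, 0.2132]
eef_rot: [0.749, -0.662, 0.001, -0.0]
contact_force: [0.5, -0.2, -0.2]
opening: 0.599
```

Emit:
{"fn": "apply_moves", "kwargs": {"series": [{"x": 0, "y": 0.06, "z": 0, "wx": 0, "wy": 0, "wz": 0, "fingers": 0.2}, {"x": 0, "y": 0.06, "z": 0, "wx": 0, "wy": 0, "wz": 0, "fingers": 0.2}, {"x": 0, "y": 0.04, "z": 0, "wx": 0, "wy": 0, "wz": 0, "fingers": 0.2}, {"x": 0, "y": 0, "z": 0, "wx": 0, "wy": 0, "wz": 0, "fingers": 0.2}, {"x": 0, "y": 0, "z": 0, "wx": 0, "wy": 0, "wz": 0, "fingers": 0.2}, {"x": 0, "y": 0, "z": 0, "wx": 0, "wy": 0, "wz": 0, "fingers": 0.2}, {"x": 0, "y": 0, "z": 0, "wx": 0, "wy": 0, "wz": 0, "fingers": 0.2}, {"x": 0, "y": 0, "z": 0, "wx": 0, "wy": 0, "wz": 0, "fingers": 0.2}]}}

```text
clock: 34.7
tool_pos: [0.4875, 0.0483, 0.2141]
eef_rot: [0.749, -0.663, 0.004, -0.004]
contact_force: [0.9, 0.3, 0.2]
opening: 0.599
```

```bash
python3 - <<'E'
from h import *
s=st(); p=look("wrist",.106); cv2.imwrite("pics/w5.png",p[:,:,::-1])
p,d=snapshot("top"); cv2.imwrite("pics/t4.png",p[:,:,::-1]); look("top",.106)
E
```

```text
t 34.7 pos [487.5  48.3 214.1] yaw -83.0 F [0.9 0.3 0.2] open 52.8
wrist [402. 121.] 2169.0 [556.2 -27.4] [36.  36.4] 7.4
wrist [280.  20.] 2127.5 [607.7  63.9] [26.6 35.9] 7.1
```

View pics/w5.png

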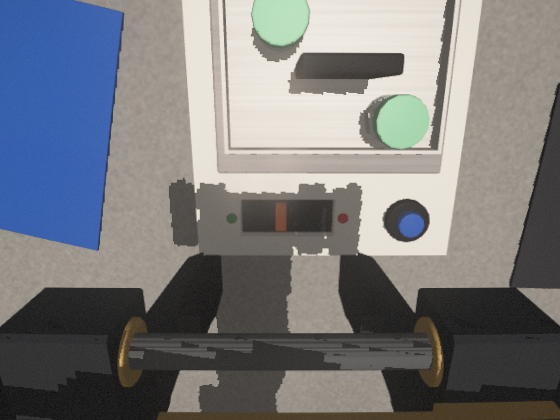

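Both lids are visible in the tray at (402,121) and (280,20), diagonally either side of the plate, and the button is up. I'll wait while turning the wrist clear of the tray.

Emit:
{"fn": "apply_moves", "kwargs": {"series": [{"x": 0, "y": 0, "z": 0, "wx": 0, "wy": 0, "wz": -0.057, "fingers": 0.2}, {"x": 0, "y": 0, "z": 0, "wx": 0, "wy": 0, "wz": -0.057, "fingers": 0.2}, {"x": 0, "y": 0, "z": 0, "wx": 0, "wy": 0, "wz": -0.057, "fingers": 0.2}, {"x": 0, "y": 0, "z": 0, "wx": 0, "wy": 0, "wz": -0.057, "fingers": 0.2}, {"x": 0, "y": 0, "z": 0, "wx": 0, "wy": 0, "wz": -0.057, "fingers": 0.2}, {"x": 0, "y": 0, "z": 0, "wx": 0, "wy": 0, "wz": -0.057, "fingers": 0.2}, {"x": 0, "y": 0, "z": 0, "wx": 0, "wy": 0, "wz": -0.057, "fingers": 0.2}, {"x": 0, "y": 0, "z": 0, "wx": 0, "wy": 0, "wz": -0.057, "fingers": 0.2}]}}

```text
clock: 35.85
tool_pos: [0.4872, 0.0477, 0.2142]
eef_rot: [1.0, 0.015, 0.006, 0.0]
contact_force: [-0.3, -0.2, -0.2]
opening: 0.603
```

Emit:
{"fn": "apply_moves", "kwargs": {"series": [{"x": 0, "y": 0, "z": 0, "wx": 0, "wy": 0, "wz": -0.04, "fingers": 0.2}, {"x": 0, "y": 0, "z": 0, "wx": 0, "wy": 0, "wz": 0, "fingers": 0.2}, {"x": 0, "y": 0, "z": 0, "wx": 0, "wy": 0, "wz": 0, "fingers": 0.2}, {"x": 0, "y": 0, "z": 0, "wx": 0, "wy": 0, "wz": 0, "fingers": 0.2}, {"x": 0, "y": 0, "z": 0, "wx": 0, "wy": 0, "wz": 0, "fingers": 0.2}, {"x": 0, "y": 0, "z": 0, "wx": 0, "wy": 0, "wz": 0, "fingers": 0.2}, {"x": 0, "y": 0, "z": 0, "wx": 0, "wy": 0, "wz": 0, "fingers": 0.2}, {"x": 0, "y": 0, "z": 0, "wx": 0, "wy": 0, "wz": 0, "fingers": 0.2}]}}

```text
clock: 36.85
tool_pos: [0.4872, 0.0473, 0.2142]
eef_rot: [0.997, 0.077, 0.006, 0.001]
contact_force: [-0.3, -0.6, 1.7]
opening: 0.598
```

```bash
python3 - <<'E'
from h import *
s=st(); print(s["qd"].round(3)); look("top",.106)
p,d=snapshot("wrist"); cv2.imwrite("pics/w6.png",p[:,:,::-1]); m=camera_model("wrist")
plan(s,[*sc(0,0),.20],7)
E
```

```text
t 36.85 pos [487.2  47.3 214.2] yaw 8.84 F [-0.3 -0.6  1.7] open 52.7
[ 0.    -0.001  0.    -0.001  0.001 -0.001 -0.001]
turn [ 0.0008 -0.0036  0.0102] 0.2 rows
shift [0.1169 0.0513 0.0177] 1.6 rows
```

Emit:
{"fn": "apply_moves", "kwargs": {"series": [{"x": 0.03, "y": 0.015, "z": 0, "wx": 0.001, "wy": -0.003, "wz": 0.01, "fingers": -0.2}, {"x": 0.05, "y": 0.02, "z": 0, "wx": 0, "wy": 0, "wz": 0, "fingers": -0.2}, {"x": 0.03, "y": 0.015, "z": 0, "wx": 0, "wy": 0, "wz": 0, "fingers": -0.2}, {"x": 0.007, "y": 0, "z": 0, "wx": 0, "wy": 0, "wz": 0, "fingers": -0.2}, {"x": 0, "y": 0, "z": 0, "wx": 0, "wy": 0, "wz": 0, "fingers": -0.2}, {"x": 0, "y": 0, "z": 0, "wx": 0, "wy": 0, "wz": 0, "fingers": -0.2}]}}

```text
clock: 37.7
tool_pos: [0.5849, 0.0204, 0.2141]
eef_rot: [0.998, 0.062, -0.001, -0.001]
contact_force: [-0.0, 0.1, 0.0]
opening: 0.399
```

```bash
python3 - <<'E'
from h import *
s=st(); plan(s,[*sc(0,0),.145],7)
E
```

```text
t 37.7 pos [584.9  20.4 214.1] yaw 7.15 F [-0.   0.1  0. ] open 35.1
turn [-0.0004  0.0006  0.0008] 0.0 rows
shift [-0.0003  0.003   0.0863] 1.1 rows
```

Emit:
{"fn": "apply_moves", "kwargs": {"series": [{"x": 0.001, "y": 0.002, "z": 0.03, "wx": 0, "wy": 0, "wz": 0, "fingers": -0.2}, {"x": 0, "y": 0, "z": 0.03, "wx": 0, "wy": 0, "wz": 0, "fingers": -0.2}, {"x": 0, "y": 0, "z": 0.02, "wx": 0, "wy": 0, "wz": 0, "fingers": -0.2}, {"x": 0, "y": 0, "z": 0, "wx": 0, "wy": 0, "wz": 0, "fingers": -0.2}]}}

```text
clock: 38.2
tool_pos: [0.5832, 0.0208, 0.1498]
eef_rot: [0.998, 0.064, -0.001, -0.001]
contact_force: [-0.9, 0.3, 0.3]
opening: 0.395
```

```bash
python3 - <<'E'
from h import *
s=st(); plan(s,[.5857,.0188,.099],7)
E
```

```text
t 38.2 pos [583.2  20.8 149.8] yaw 7.39 F [-0.9  0.3  0.3] open 34.8
turn [-0.0004  0.0008  0.0021] 0.0 rows
shift [0.0028 0.0029 0.0635] 0.8 rows
```

Emit:
{"fn": "apply_moves", "kwargs": {"series": [{"x": 0.002, "y": 0.003, "z": 0.015, "wx": 0, "wy": 0.001, "wz": 0.002, "fingers": -0.2}, {"x": 0, "y": 0, "z": 0.025, "wx": 0, "wy": 0, "wz": 0, "fingers": -0.2}, {"x": 0, "y": 0, "z": 0.018, "wx": 0, "wy": 0, "wz": 0, "fingers": -0.2}, {"x": 0, "y": 0, "z": 0, "wx": 0, "wy": 0, "wz": 0, "fingers": -0.2}]}}

```text
clock: 38.7
tool_pos: [0.5867, 0.0187, 0.1031]
eef_rot: [0.998, 0.061, 0.002, -0.001]
contact_force: [0.6, -0.8, -0.5]
opening: 0.398
```

```bash
python3 - <<'E'
from h import *
s=st(); plan(s,[.5857,.0188,.099],7)
E
```

```text
t 38.7 pos [586.7  18.7 103.1] yaw 6.96 F [ 0.6 -0.8 -0.5] open 35.0
turn [-0.0003 -0.0016 -0.0002] 0.0 rows
shift [-0.0012 -0.0003  0.0051] 0.1 rows
```

Emit:
{"fn": "apply_moves", "kwargs": {"series": [{"x": -0.001, "y": 0, "z": 0.004, "wx": 0, "wy": -0.001, "wz": 0, "fingers": -0.2}, {"x": 0, "y": 0, "z": 0, "wx": 0, "wy": 0, "wz": 0, "fingers": -1}, {"x": 0, "y": 0, "z": 0, "wx": 0, "wy": 0, "wz": 0, "fingers": -1}, {"x": 0, "y": 0, "z": 0, "wx": 0, "wy": 0, "wz": 0, "fingers": -1}, {"x": 0, "y": 0, "z": 0, "wx": 0, "wy": 0, "wz": 0, "fingers": -1}, {"x": 0, "y": 0, "z": 0, "wx": 0, "wy": 0, "wz": 0, "fingers": -1}], "force": 60}}

```text
clock: 39.45
tool_pos: [0.5866, 0.0188, 0.101]
eef_rot: [0.998, 0.061, 0.002, -0.001]
contact_force: [0.3, 0.8, -1.3]
opening: 0.127
```

Emit:
{"fn": "apply_moves", "kwargs": {"series": [{"x": 0, "y": 0, "z": -0.01, "wx": 0, "wy": 0, "wz": 0, "fingers": -1}, {"x": 0, "y": 0, "z": -0.02, "wx": 0, "wy": 0, "wz": 0, "fingers": -1}, {"x": 0, "y": 0, "z": -0.02, "wx": 0, "wy": 0, "wz": 0, "fingers": -1}, {"x": 0, "y": 0, "z": -0.01, "wx": 0, "wy": 0, "wz": 0, "fingers": -1}, {"x": 0, "y": 0, "z": 0, "wx": 0, "wy": 0, "wz": 0, "fingers": -1}]}}

```text
clock: 40.08
tool_pos: [0.5861, 0.0183, 0.1525]
eef_rot: [0.998, 0.06, 0.002, -0.001]
contact_force: [0.1, 0.8, -4.5]
opening: 0.134
```

```bash
python3 - <<'E'
from h import *
s=st(); plan(s,[.509,.316,.14],7)
E
```

```text
t 40.08 pos [586.1  18.3 152.5] yaw 6.94 F [ 0.1  0.8 -4.5] open 11.8
turn [-0.0003 -0.0011 -0.0004] 0.0 rows
shift [-0.0503 -0.3811  0.0156] 4.9 rows
```

Emit:
{"fn": "apply_moves", "kwargs": {"series": [{"x": -0.002, "y": -0.015, "z": 0, "wx": 0, "wy": 0, "wz": 0, "fingers": -1}, {"x": -0.004, "y": -0.03, "z": 0, "wx": 0, "wy": 0, "wz": 0, "fingers": -1}, {"x": -0.006, "y": -0.045, "z": 0, "wx": 0, "wy": 0, "wz": 0, "fingers": -1}, {"x": -0.007, "y": -0.05, "z": 0, "wx": 0, "wy": 0, "wz": 0, "fingers": -1}, {"x": -0.007, "y": -0.05, "z": 0, "wx": 0, "wy": 0, "wz": 0, "fingers": -1}, {"x": -0.007, "y": -0.05, "z": 0, "wx": 0, "wy": 0, "wz": 0, "fingers": -1}, {"x": -0.007, "y": -0.05, "z": 0, "wx": 0, "wy": 0, "wz": 0, "fingers": -1}, {"x": -0.006, "y": -0.04, "z": 0, "wx": 0, "wy": 0, "wz": 0, "fingers": -1}]}}

```text
clock: 41.08
tool_pos: [0.5113, 0.2863, 0.1487]
eef_rot: [0.998, 0.06, -0.002, -0.001]
contact_force: [0.8, 0.2, -4.7]
opening: 0.135
```

```bash
python3 - <<'E'
from h import *
s=st(); plan(s,[.509,.316,.14],-6)
E
```

```text
t 41.08 pos [511.3 286.3 148.7] yaw 6.86 F [ 0.8  0.2 -4.7] open 11.9
turn [-0.0004  0.0013  0.0715] 1.2 rows
shift [-0.0067 -0.0366  0.0109] 0.5 rows
```

Emit:
{"fn": "apply_moves", "kwargs": {"series": [{"x": -0.003, "y": -0.02, "z": 0, "wx": 0, "wy": 0.001, "wz": 0.012, "fingers": -1}, {"x": 0, "y": -0.012, "z": 0, "wx": 0, "wy": 0, "wz": 0.02, "fingers": -1}, {"x": 0, "y": 0, "z": 0.01, "wx": 0, "wy": 0, "wz": 0.02, "fingers": -1}, {"x": 0, "y": 0, "z": 0.03, "wx": 0, "wy": 0, "wz": 0.015, "fingers": -1}, {"x": 0, "y": 0, "z": 0.03, "wx": 0, "wy": 0, "wz": 0, "fingers": -1}, {"x": 0, "y": 0, "z": 0.02, "wx": 0, "wy": 0, "wz": 0, "fingers": -1}, {"x": 0, "y": 0, "z": 0, "wx": 0, "wy": 0, "wz": 0, "fingers": -1}]}}

```text
clock: 41.95
tool_pos: [0.4955, 0.3249, 0.0723]
eef_rot: [0.999, -0.041, -0.005, -0.003]
contact_force: [-0.1, -0.3, -4.6]
opening: 0.129
```

```bash
python3 - <<'E'
from h import *
s=st(); plan(s,[.509,.316,.045],-6)
E
```

```text
t 41.95 pos [495.5 324.9  72.3] yaw -4.67 F [-0.1 -0.3 -4.6] open 11.4
turn [-0.0019  0.0031  0.0074] 0.1 rows
shift [0.018  0.0093 0.0341] 0.5 rows
```

Emit:
{"fn": "apply_moves", "kwargs": {"series": [{"x": 0.01, "y": 0.007, "z": 0.008, "wx": -0.002, "wy": 0.003, "wz": 0.004, "fingers": -1}, {"x": 0.004, "y": 0.002, "z": 0.012, "wx": 0, "wy": 0, "wz": 0, "fingers": -1}, {"x": 0, "y": 0, "z": 0.01, "wx": 0, "wy": 0, "wz": 0, "fingers": -1}, {"x": 0, "y": 0, "z": 0, "wx": 0, "wy": 0, "wz": 0, "fingers": -1}]}}

```text
clock: 42.45
tool_pos: [0.508, 0.3169, 0.0482]
eef_rot: [0.999, -0.048, 0.001, -0.001]
contact_force: [-0.9, 0.5, -4.5]
opening: 0.127
```

```bash
python3 - <<'E'
from h import *
s=st(); plan(s,[.509,.316,.045],-6)
E
```

```text
t 42.45 pos [508.  316.9  48.2] yaw -5.5 F [-0.9  0.5 -4.5] open 11.2
turn [-0.0005 -0.0009  0.0028] 0.0 rows
shift [0.0013 0.001  0.004 ] 0.1 rows
```

Emit:
{"fn": "apply_moves", "kwargs": {"series": [{"x": 0, "y": 0, "z": 0.003, "wx": 0, "wy": -0.001, "wz": 0, "fingers": -1}, {"x": 0, "y": 0, "z": 0.002, "wx": 0, "wy": 0, "wz": 0, "fingers": -1}, {"x": 0, "y": 0, "z": 0.001, "wx": 0, "wy": 0, "wz": 0, "fingers": -1}, {"x": 0, "y": 0, "z": 0, "wx": 0, "wy": 0, "wz": 0, "fingers": -1}]}}

```text
clock: 42.95
tool_pos: [0.5082, 0.3172, 0.045]
eef_rot: [0.999, -0.048, 0.0, -0.001]
contact_force: [0.1, 0.0, -3.4]
opening: 0.125
```

```bash
python3 - <<'E'
from h import *
s=st(); plan(s,[.509,.316,.045],-6)
E
```

```text
t 42.95 pos [508.2 317.2  45. ] yaw -5.49 F [ 0.1  0.  -3.4] open 11.0
turn [-0.0006 -0.0002  0.0028] 0.0 rows
shift [0.0011 0.0013 0.0001] 0.0 rows
```

Emit:
{"fn": "apply_moves", "kwargs": {"series": [{"x": 0, "y": 0, "z": 0.002, "wx": 0, "wy": 0, "wz": 0, "fingers": -1}, {"x": 0, "y": 0, "z": 0.002, "wx": 0, "wy": 0, "wz": 0, "fingers": -1}, {"x": 0, "y": 0, "z": 0, "wx": 0, "wy": 0, "wz": 0, "fingers": -0.6}, {"x": 0, "y": 0, "z": 0, "wx": 0, "wy": 0, "wz": 0, "fingers": -0.2}, {"x": 0, "y": 0, "z": 0, "wx": 0, "wy": 0, "wz": 0, "fingers": -0.2}, {"x": 0, "y": 0, "z": -0.03, "wx": 0, "wy": 0, "wz": 0, "fingers": -0.2}, {"x": 0, "y": 0, "z": -0.06, "wx": 0, "wy": 0, "wz": 0, "fingers": -0.2}, {"x": 0, "y": 0, "z": -0.06, "wx": 0, "wy": 0, "wz": 0, "fingers": -0.2}]}}

```text
clock: 43.95
tool_pos: [0.5071, 0.317, 0.1643]
eef_rot: [0.999, -0.048, -0.001, 0.0]
contact_force: [0.8, 0.1, -0.1]
opening: 0.406
```

```bash
python3 - <<'E'
from h import *
s=st(); p=look("wrist",.05); cv2.imwrite("pics/w7.png",p[:,:,::-1]); print(s["q"].round(2))
plan(s,[*sc(-127,41),.15],-83)
E
```

```text
t 43.95 pos [507.1 317.  164.3] yaw -5.45 F [ 0.8  0.1 -0.1] open 35.7
wrist [328. 141.] 1808.5 [549.9 358.9] [34.7 37. ] 28.2
wrist [238. 247.] 1156.0 [473.3 281.1] [31.9 38.1] 43.8
[-0.4   0.77 -0.42  1.71  0.43  0.75 -1.12]
turn [5.000e-04 4.000e-04 4.308e-01] 7.2 rows
shift [0.3316 0.1077 0.0179] 4.5 rows
```

View pics/w7.png

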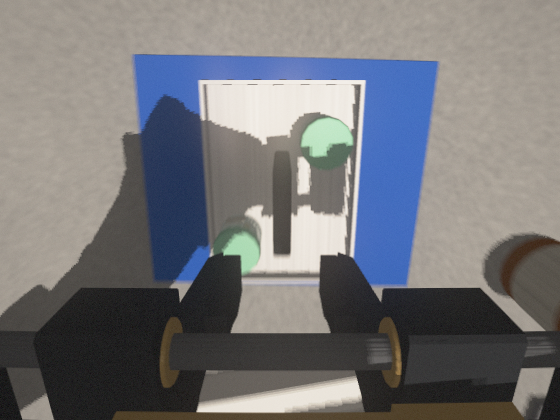

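The tray stands centred on the blue mat with both pots in it, at (328,141) and (238,247). Back to the switch.

Emit:
{"fn": "apply_moves", "kwargs": {"series": [{"x": 0, "y": 0, "z": 0, "wx": 0, "wy": 0, "wz": 0.055, "fingers": -0.54}, {"x": 0, "y": 0, "z": 0, "wx": 0, "wy": 0, "wz": 0.055, "fingers": -0.54}, {"x": 0, "y": 0, "z": 0, "wx": 0, "wy": 0, "wz": 0.055, "fingers": -0.54}, {"x": 0, "y": 0, "z": 0, "wx": 0, "wy": 0, "wz": 0.055, "fingers": -0.54}, {"x": 0, "y": 0, "z": 0, "wx": 0, "wy": 0, "wz": 0.055, "fingers": -0.54}, {"x": 0, "y": 0, "z": 0, "wx": 0, "wy": 0, "wz": 0.055, "fingers": -0.54}, {"x": 0, "y": 0, "z": 0, "wx": 0, "wy": 0, "wz": 0.055, "fingers": -0.54}, {"x": 0, "y": 0, "z": 0, "wx": 0, "wy": 0, "wz": 0.05, "fingers": -0.54}]}}

```text
clock: 45.0
tool_pos: [0.5113, 0.3209, 0.1708]
eef_rot: [0.729, -0.684, 0.0, -0.007]
contact_force: [0.5, 0.1, 1.0]
opening: 0.233
```

Emit:
{"fn": "apply_moves", "kwargs": {"series": [{"x": 0.065, "y": 0.022, "z": 0, "wx": 0, "wy": 0, "wz": 0, "fingers": -0.54}, {"x": 0.065, "y": 0.022, "z": 0, "wx": 0, "wy": 0, "wz": 0, "fingers": -0.54}, {"x": 0.065, "y": 0.022, "z": 0, "wx": 0, "wy": 0, "wz": 0, "fingers": -0.54}, {"x": 0.065, "y": 0.022, "z": 0, "wx": 0, "wy": 0, "wz": 0, "fingers": -0.54}, {"x": 0.06, "y": 0.018, "z": 0, "wx": 0, "wy": 0, "wz": 0, "fingers": -0.54}, {"x": 0, "y": 0, "z": 0, "wx": 0, "wy": 0, "wz": 0, "fingers": -0.54}, {"x": 0, "y": 0, "z": 0, "wx": 0, "wy": 0, "wz": 0, "fingers": -0.54}]}}

```text
clock: 45.88
tool_pos: [0.443, 0.056, 0.1649]
eef_rot: [0.73, -0.684, 0.001, -0.01]
contact_force: [-0.9, 0.3, 0.4]
opening: 0.232
```

```bash
python3 - <<'E'
from h import *
s=st(); plan(s,[*sc(-127,41.5),.08],-83)
E
```

```text
t 45.88 pos [443.   56.  164.9] yaw -86.25 F [-0.9  0.3  0.4] open 20.4
turn [-0.0052  0.0039 -0.0181] 0.3 rows
shift [ 0.0169 -0.0116  0.1062] 1.4 rows
```

Emit:
{"fn": "apply_moves", "kwargs": {"series": [{"x": 0.012, "y": -0.01, "z": 0.01, "wx": -0.005, "wy": 0.004, "wz": -0.018, "fingers": -0.54}, {"x": 0.003, "y": 0, "z": 0.04, "wx": 0, "wy": 0, "wz": 0, "fingers": -0.54}, {"x": 0, "y": 0, "z": 0.04, "wx": 0, "wy": 0, "wz": 0, "fingers": -0.54}, {"x": 0, "y": 0, "z": 0.01, "wx": 0, "wy": 0, "wz": 0, "fingers": -0.54}, {"x": 0, "y": 0, "z": 0, "wx": 0, "wy": 0, "wz": 0, "fingers": -0.54}]}}

```text
clock: 46.5
tool_pos: [0.4574, 0.0535, 0.0833]
eef_rot: [0.754, -0.657, 0.002, -0.004]
contact_force: [-0.9, -0.4, -0.2]
opening: 0.229
```

```bash
python3 - <<'E'
from h import *
s=st(); plan(s,[*sc(-127,42),.055],-83)
E
```

```text
t 46.5 pos [457.4  53.5  83.3] yaw -82.19 F [-0.9 -0.4 -0.2] open 20.2
turn [-0.0028  0.0012  0.0045] 0.1 rows
shift [0.0109 0.0059 0.0354] 0.5 rows
```

Emit:
{"fn": "apply_moves", "kwargs": {"series": [{"x": 0.01, "y": 0.005, "z": 0.01, "wx": -0.003, "wy": 0.001, "wz": 0.004, "fingers": -0.54}, {"x": 0, "y": 0, "z": 0.015, "wx": 0, "wy": 0, "wz": 0, "fingers": -0.54}, {"x": 0, "y": 0, "z": 0.008, "wx": 0, "wy": 0, "wz": 0, "fingers": -0.54}, {"x": 0, "y": 0, "z": 0, "wx": 0, "wy": 0, "wz": 0, "fingers": -0.54}]}}

```text
clock: 47.0
tool_pos: [0.4559, 0.045, 0.057]
eef_rot: [0.749, -0.662, 0.001, -0.001]
contact_force: [-0.0, 0.1, 0.4]
opening: 0.235
```

```bash
python3 - <<'E'
from h import *
s=st(); plan(s,[*sc(-127,42),.034],-83)
E
```

```text
t 47.0 pos [455.9  45.   57. ] yaw -82.95 F [-0.   0.1  0.4] open 20.6
turn [-0.0008  0.0002  0.0003] 0.0 rows
shift [0.0007 0.0027 0.0287] 0.4 rows
```

Emit:
{"fn": "apply_moves", "kwargs": {"series": [{"x": 0.001, "y": 0.002, "z": 0.015, "wx": 0, "wy": 0, "wz": 0, "fingers": -0.54}, {"x": 0, "y": 0, "z": 0.012, "wx": 0, "wy": 0, "wz": 0, "fingers": -0.54}, {"x": 0, "y": 0, "z": 0.001, "wx": 0, "wy": 0, "wz": 0, "fingers": -0.54}, {"x": 0, "y": 0, "z": 0, "wx": 0, "wy": 0, "wz": 0, "fingers": -0.7}, {"x": 0, "y": 0, "z": 0, "wx": 0, "wy": 0, "wz": 0, "fingers": -0.7}], "force": 10}}

```text
clock: 47.62
tool_pos: [0.4545, 0.0441, 0.033]
eef_rot: [0.749, -0.662, 0.001, -0.001]
contact_force: [0.4, 0.2, 0.3]
opening: 0.153
```

```bash
python3 - <<'E'
from h import *
s=st(); plan(s,[*sc(-127,26.5),.034],-83)
E
```

```text
t 47.62 pos [454.5  44.1  33. ] yaw -82.94 F [0.4 0.2 0.3] open 13.5
turn [-0.0009  0.0003  0.0003] 0.0 rows
shift [ 0.0192  0.0008 -0.0012] 0.2 rows
```

Emit:
{"fn": "apply_moves", "kwargs": {"series": [{"x": 0.006, "y": 0, "z": -0.001, "wx": 0, "wy": 0, "wz": 0, "fingers": -0.7}, {"x": 0.006, "y": 0, "z": 0, "wx": 0, "wy": 0, "wz": 0, "fingers": -0.7}, {"x": 0.006, "y": 0, "z": 0, "wx": 0, "wy": 0, "wz": 0, "fingers": -0.7}, {"x": 0.005, "y": 0, "z": 0, "wx": 0, "wy": 0, "wz": 0, "fingers": -0.7}, {"x": 0.004, "y": 0, "z": 0, "wx": 0, "wy": 0, "wz": 0, "fingers": -0.7}]}}

```text
clock: 48.25
tool_pos: [0.4565, 0.03, 0.0341]
eef_rot: [0.753, -0.658, -0.003, -0.006]
contact_force: [-2.1, 8.2, 0.4]
opening: 0.151
```

```bash
python3 - <<'E'
from h import *
s=st(); plan(s,[*sc(-127,26.5),.034],-83)
E
```

```text
t 48.25 pos [456.5  30.   34.1] yaw -82.32 F [-2.1  8.2  0.4] open 13.3
turn [-0.0014  0.0039  0.0038] 0.1 rows
shift [0.0013 0.0011 0.0001] 0.0 rows
```

Emit:
{"fn": "apply_moves", "kwargs": {"series": [{"x": 0.003, "y": 0, "z": 0, "wx": 0, "wy": 0, "wz": 0, "fingers": -0.7}, {"x": -0.002, "y": 0, "z": 0, "wx": 0, "wy": 0.003, "wz": 0.003, "fingers": -0.6}, {"x": 0, "y": 0, "z": 0, "wx": 0, "wy": 0, "wz": 0, "fingers": -0.56}, {"x": 0, "y": 0, "z": -0.03, "wx": 0, "wy": 0, "wz": 0, "fingers": -0.56}, {"x": 0, "y": 0, "z": -0.05, "wx": 0, "wy": 0, "wz": 0, "fingers": -0.56}, {"x": 0, "y": 0, "z": -0.06, "wx": 0, "wy": 0, "wz": 0, "fingers": -0.56}, {"x": 0.03, "y": 0, "z": -0.04, "wx": 0, "wy": 0, "wz": 0, "fingers": -0.56}, {"x": 0, "y": 0, "z": 0, "wx": 0, "wy": 0, "wz": 0, "fingers": -0.56}]}}

```text
clock: 49.25
tool_pos: [0.4592, 0.0018, 0.1822]
eef_rot: [0.749, -0.663, 0.001, -0.001]
contact_force: [0.8, -0.5, -1.0]
opening: 0.221
```

Emit:
{"fn": "apply_moves", "kwargs": {"series": [{"x": 0.06, "y": 0, "z": 0, "wx": 0, "wy": 0, "wz": 0, "fingers": -0.56}, {"x": 0.06, "y": 0, "z": 0, "wx": 0, "wy": 0, "wz": 0, "fingers": -0.56}, {"x": 0.06, "y": 0, "z": 0, "wx": 0, "wy": 0, "wz": 0, "fingers": -0.56}, {"x": 0.06, "y": 0, "z": 0, "wx": 0, "wy": 0, "wz": 0, "fingers": -0.56}, {"x": 0, "y": 0, "z": 0, "wx": 0, "wy": 0, "wz": 0, "fingers": -0.56}, {"x": 0, "y": 0, "z": 0, "wx": 0, "wy": 0, "wz": 0, "fingers": -0.56}]}}

```text
clock: 50.0
tool_pos: [0.4814, -0.1899, 0.1751]
eef_rot: [0.75, -0.661, -0.003, -0.0]
contact_force: [-0.1, 0.3, -0.3]
opening: 0.218
```

```bash
python3 - <<'E'
from h import *
s=st(); p=look("top",.05)
for c in blobs(p,(5,150,120),(18,255,255),8)[:3]: 
    b=box("top",c,.04); print("orange",b,((b[0]/1000-O)@np.array([[np.cos(A),-np.sin(A)],[np.sin(A),np.cos(A)]])*1000).round(1))
cv2.imwrite("pics/t5.png",cv2.resize(p[120:310,70:470,::-1],None,fx=2,fy=2,interpolation=2))
E
```

```text
t 50.0 pos [ 481.4 -189.9  175.1] yaw -82.8 F [-0.1  0.3 -0.3] open 19.2
top [140. 258.] 164.0 [466.4 274.3] [36.3 33.8] 63.8
top [110. 227.] 154.5 [542.  352.1] [35.8 33.7] 46.4
orange (array([453.7,  30.1]), array([29. , 12.9]), 8.5) [-128.8   28. ]
```

View pics/t5.png

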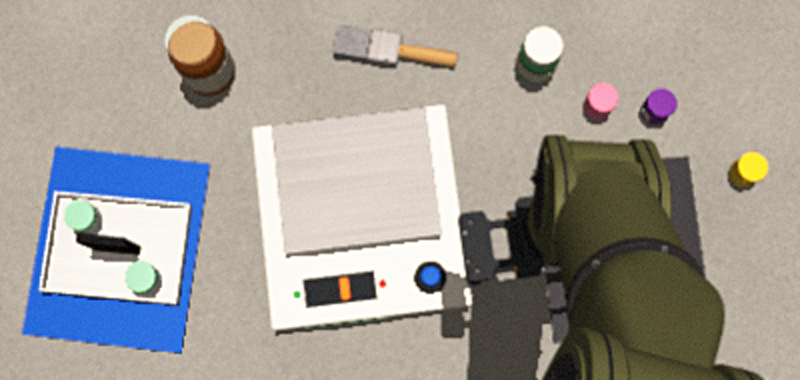

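Everything is in place: both pots are in the tray on the blue mat, and the nub is at scale y about 28 mm (off is 29). The bystanders haven't moved and the arm is clear. Handing in.

```bash
python3 - <<'E'
from plant import *
print(finish_job())
E
```

```text
the job is handed in; nothing more can be done
None
```

The weighing job is done and handed in at about 50 s on the robot's clock. `finish_job()` gives no verdict, so I can't confirm how it was judged.

**What I did, in order:**
1. I slid the switch fully on and set the empty tray on the pan.
2. I pressed tare with only the empty tray on the pan.
3. I put in both mint-lidded pots; only two of the four were on the mat this time.
4. I left everything untouched on the pan for more than 3 s.
5. I carried the loaded tray back to the blue mat and slid the switch off.

**Last checks:**
- **Tray and pots:** the tray stands flat and about centred on the blue mat, with both pots inside it.
- **Switch:** the nub is at its red end, measured at scale y 28 mm against a nominal 29 mm. It pushed back with 8 N at the stop, against the 2 N it takes to slide.
- **Surroundings:** the jars, brush and look-alikes show no visible movement, and the arm touches nothing.

**Disagreements and slips:**
- **Tare depth:** the fingertip height at full press read about 55–56 mm, while 53 mm was expected. I judged the button fully pressed because the force rose from 20 to 62 N within 1 mm and the button needs only about 4 N. I had no direct reading of its travel.
- **Camera offset:** the wrist and top cameras differed by 2–3 mm, and I used a value in between.
- **Refused moves:** my first two move calls were refused for missing keys and moved nothing.

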